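# Load the dry-block heater with the sample tubes in order

### The arm

A 7-joint arm with a two-finger parallel gripper is mounted at the origin on the work surface. World frame = base frame: x ahead of the robot, y to its left, z up, the work surface at z = 0. Lengths are in m, angles in rad, forces in N, time in s.
With the tool pointing down it reaches from about 0.4 to 0.875 m from the base axis. Payload 19.3 kg.
Tool frame: the origin (TCP) lies at the very end of the fingers, on their centre line; the grasp point (between the pads) lies 19 mm behind it; z points along the fingers, y is the line along which they close (so a half turn about z gives the same grasp; the last joint's range is limited). The gripper opens to 85 mm and grips with 20 to 120 N. Pads are 22 mm wide; open, the fingers measure 114 mm over their backs; the gripper's body (76 mm by 85 mm) begins 54 mm behind the grasp point. The pads swing forward as they close: fully open they stand 13 mm farther back than shut.
Start: joints at [-1.245, 0.521, -0.036, 1.599, 0.021, 1.021, -0.113], TCP at [0.241, 0.577, 0.231] pointing down, gripper open.
Joint ranges: [-2.91, 2.91], [-0.3, 2.13], [-1.5, 1.42], [0.17, 2.43], [-1.26, 4.41], [0.16, 1.93], [-2.52, 2.52]. Speed limits (rad/s): [1.89, 1.89, 2.39, 2.39, 3.01, 3.01, 3.01].

### API

Orientations are given as [roll, pitch, yaw] about the fixed x, y, z axes, in that order (R = Rz(yaw) Ry(pitch) Rx(roll)).
In Python, from workcell import monitor, optics, job_done gives the robot as it stands.
- The arm moves only by the shell command python3 -m handwheel 'ROWS' [FORCE]. ROWS is JSON, a list of rows, each an object of numbers: "dx", "dy", "dz": the shift along the tool's x, y, z in cm; "wx", "wy", "wz": the turn, a rotation vector about the tool's x, y, z in rad; "claw": the opening in per cent of the stroke, from 0 (shut) to 100 (fully open). A call has 1 to 8 rows; each row shifts and turns the commanded pose from where the row before left it, along the tool's axes as they then stand; what a row does not reach is not made up. A row lasts 1/8 s, in which the tool goes at most 62.5 mm and 10.7 degrees, less where a joint would pass 70% of its speed; a pose out of reach is approached as far as the arm can. A call with a gripper value outside its range is refused whole. The fingers move at their own pace and stop on an object; FORCE is the grip in N (left out, the last holds). Time passes only in rows, so rows that do not move let the fingers close. It gives the time, the measured TCP pose, the force, the opening and the grip force at its end, in the units of the state.
- monitor.observe(): the state, without advancing time (a new reading comes with each control period).
- optics.grab_frame(name): name is "side" or "top"; returns a dict with "frame" (420x560x3 uint8, blue, green, red), "fovy" (degrees; the focal length in pixels is half the picture's height over the tangent of half this angle, whatever the lens; pixels are square), "cx", "cy" (the principal point, pixels), "R" (3x3) and "t" (3): a world point X has camera coordinates R X + t. Camera axes: x right, y down, z forward; pixel columns grow to the right and rows downward; lengths in m; the calibration is good to about 2 mm. A picture is of the moment at which its call begins. There is no depth.
- job_done(): hands the job in; it is judged then, once.
Trained networks look in the newest picture that a camera, given by its name, has taken for a name from the list of things; names that differ only in an ending like _2 or _b are one class to them, and where a whole thing is asked for, a point or a joint stands for the part that bears it (a point fixed in the world has none). Each returns a list of dicts, best first, with "p" (0 to 1); they miss things now and then, are a little off and sometimes report something else, mostly with a low value. They report only what shows in the picture. A call takes as long as a camera call.
- optics.masks_of(name, camera): "region" (420x560 bool, what is visible of it) and "rect" ([left, top, width, height] in pixels, round what is visible of it).
The state is a dict: "clock": time; "qpos": joint angles; "qd": joint speeds; "joint_efforts": joint torques, N m; "position": TCP position; "tool_rot": TCP orientation; "force": force on the tool from outside, world axes, zero at the start; "moment": the same for the moment, N m; "grip_width": finger opening in m; "finger_force": force on a finger pad.
Only numpy, scipy, OpenCV 4.12 (cv2) and the standard library are available. Lean on these libraries where they do the work, as an engineer would, in place of code of your own. Each camera call takes 0.05 s, during which the arm holds its last target. There are 200 camera calls.

### The job

Move the four tall amber sample tubes from the blue rack into the dry-block heater, keeping their order: the tube next to the rack's white label panel goes into the well next to the heater's control panel, and so on along the row to the well farthest from the panel. Keep the tubes upright and set each one fully down in its well without dropping it. Leave the short control vial in the rack and the other things on the bench where they are.

Things in the scene. Friction and masses are not known exactly. Their poses are not given: they have to be found in the camera images.
- tube_1_center (a point): sample tube 1, 1st from the rack's label end: one of four alike amber tubes, 110 mm tall, 50 g; body 28 mm across (flat foot, last 6 mm tapered to 18 mm), white screw cap = top 16 mm, 33 mm across. Point: on its axis half-way up, 55 mm above the foot; z up along the tube. At the start its foot is 6 mm above the bench and its upper 60 mm stand clear of the rack
- tube_2_center (a point): sample tube 2, 2nd from the rack's label end: one of four alike amber tubes, 110 mm tall, 50 g; body 28 mm across (flat foot, last 6 mm tapered to 18 mm), white screw cap = top 16 mm, 33 mm across. Point: on its axis half-way up, 55 mm above the foot; z up along the tube. At the start its foot is 6 mm above the bench and its upper 60 mm stand clear of the rack
- tube_3_center (a point): sample tube 3, 3rd from the rack's label end: one of four alike amber tubes, 110 mm tall, 50 g; body 28 mm across (flat foot, last 6 mm tapered to 18 mm), white screw cap = top 16 mm, 33 mm across. Point: on its axis half-way up, 55 mm above the foot; z up along the tube. At the start its foot is 6 mm above the bench and its upper 60 mm stand clear of the rack
- tube_4_center (a point): sample tube 4, 4th from the rack's label end: one of four alike amber tubes, 110 mm tall, 50 g; body 28 mm across (flat foot, last 6 mm tapered to 18 mm), white screw cap = top 16 mm, 33 mm across. Point: on its axis half-way up, 55 mm above the foot; z up along the tube. At the start its foot is 6 mm above the bench and its upper 60 mm stand clear of the rack
- control_vial_center (a point): short clear-glass control vial with a black cap, 64 mm tall, 28 mm across, in the rack's 5th hole (farthest from the label end); it stays there. The point is on its axis half-way up (32 mm above its foot)
- rack: blue tube rack, fixed, 56 mm high, 62 wide, row of five square 35 mm holes; a sloping white label panel sticks out at one end (reaches 135 mm from the origin, other end 107). Origin on the bench under the middle hole; x along the row away from the label end: holes 1-5 at x = -84, -42, 0, 42, 84 mm, y = 0; z up. Turned any way, on either side
- heater: white dry-block heater, fixed, 130 mm wide; aluminium block with a row of four round wells, 35 mm across, 50 deep, floor 35 and block top 85 above the bench. Control panel (97 mm high) at one end. Origin on the bench under the row's middle; x along the row away from the panel: wells 1-4 at x = -69, -23, 23, 69 mm, y = 0; z up. Body spans x -176 to 115 mm
- timer: white bench timer lying between rack and heater, 62 x 40 x 16 mm, origin under its centre; stays where it is
- forceps: steel forceps lying flat between rack and heater, 130 mm long, 16 mm wide, 6 mm thick, origin under their middle, x along them; stay where they are

How it is judged:
By the outcome, as a careful person would: the job done as asked, in the order asked, and still so for the second after the job is handed in, with the robot touching nothing.
It also fails if it takes over 109 s, if anything falls off the work surface, if the arm or the gripper's body presses on something with over 40 N, if the wrist force passes 120 N, or if a joint passes its speed limit or range.

## Working session

There is one attempt and no reset: what is moved stays moved. The work goes in short steps, Python scripts to look and compute and a shell command to move; the robot and the scene stay as the last step left them, time stands still between calls to the robot, and variables do not carry over. Pictures are saved under pics/ and viewed, at most 14 in all, crops included, and the job is handed in when it is done.

```bash
mkdir -p pics; ls
python3 - <<'E'
from workcell import monitor, optics
import cv2,numpy as np
s=monitor.observe()
for k,v in s.items(): print(k,np.round(v,4).tolist())
for c in("side","top"):
    f=optics.grab_frame(c); cv2.imwrite(f"pics/{c}0.png",f["frame"])
    print(c,f["fovy"],f["cx"],f["cy"],np.round(f["R"],4).tolist(),np.round(f["t"],4).tolist(), [k for k in f])
    for n in("tube_1_center","control_vial_center","rack","heater","timer","forceps"):
        for m in optics.masks_of(n,c): 
            ys,xs=np.nonzero(m["region"]); print(n,round(m["p"],2),m["rect"],xs.mean().round(1),ys.mean().round(1))
E
```

```text
pics
clock 0.0
qpos [-1.2452, 0.522, -0.0363, 1.6, 0.0212, 1.0211, -0.1128]
qd [0.0008, 0.0003, -0.0015, 0.0001, -0.0005, 0.0003, 0.0003]
joint_efforts [-0.0004, -92.7085, 1.9801, -36.9928, 0.0179, 0.0084, 0.0001]
position [0.2409, 0.5764, 0.2307]
tool_rot [-3.1405, 0.0001, 2.7458]
force [-0.0422, 0.18, 0.6682]
moment [-0.0192, 0.0171, -0.0336]
finger_force 0.0
grip_width 0.0853
side 53.19805746683349 276.75127899165045 213.12094312477583 [[0.9192, -0.3939, 0.0009], [-0.2285, -0.5351, -0.8133], [0.3208, 0.7473, -0.5819]] [-0.4925, 0.1789, 0.6097] ['frame', 'fovy', 'cx', 'cy', 'R', 't']
tube_1_center 0.65 [315.8, 217.4, 19.8, 49.0] 323.8 234.3
control_vial_center 0.9 [358.5, 317.2, 22.5, 27.7] 369.6 330.7
rack 0.7 [296.2, 236.9, 103.4, 138.5] 347.3 319.1
heater 0.55 [154.0, 142.3, 150.0, 85.3] 227.4 183.0
timer 0.56 [291.3, 223.6, 26.0, 18.5] 305.7 229.6
forceps 0.96 [215.1, 239.9, 66.7, 28.0] 250.0 252.1
top 47.51715961904328 284.3925805266343 208.71126357584336 [[-0.0079, -1.0, 0.0058], [-0.9691, 0.0062, -0.2467], [0.2467, -0.0076, -0.9691]] [0.001, 0.571, 0.7737] ['frame', 'fovy', 'cx', 'cy', 'R', 't']
tube_1_center 0.63 [332.5, 191.4, 22.7, 23.8] 344.4 204.9
control_vial_center 0.74 [426.9, 209.1, 15.3, 19.3] 434.4 220.4
rack 0.93 [312.0, 194.3, 136.6, 49.9] 376.7 221.1
rack 0.54 [403.2, 197.4, 29.1, 31.8] 416.4 213.4
heater 0.83 [132.9, 165.3, 101.7, 170.3] 183.0 251.5
timer 0.75 [268.6, 176.5, 26.4, 36.2] 280.1 196.1
forceps 0.83 [278.7, 235.0, 19.5, 65.6] 287.0 266.3
```

Run:
```python
import cv2
a=cv2.imread('pics/side0.png')[120:400,130:430]; cv2.imwrite('pics/s1.png',cv2.resize(a,(640,597),interpolation=cv2.INTER_CUBIC))
a=cv2.imread('pics/top0.png')[140:360,110:460]; cv2.imwrite('pics/t1.png',cv2.resize(a,(800,503),interpolation=cv2.INTER_CUBIC))
```

```text
(no output)
```

View pics/s1.png

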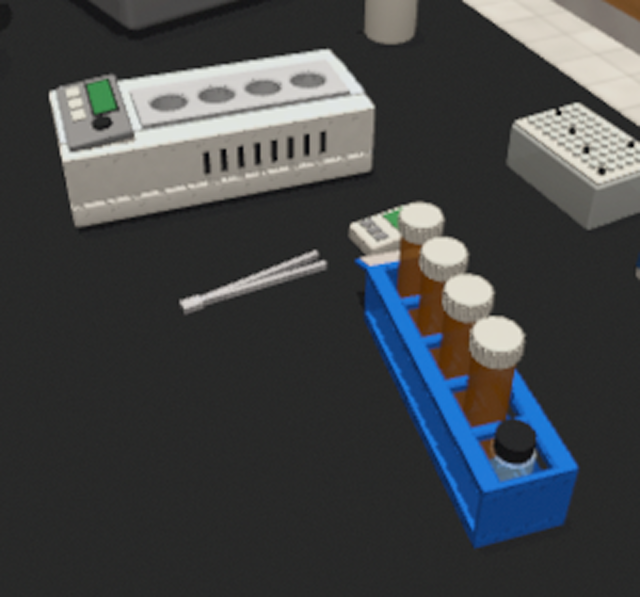

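View pics/t1.png

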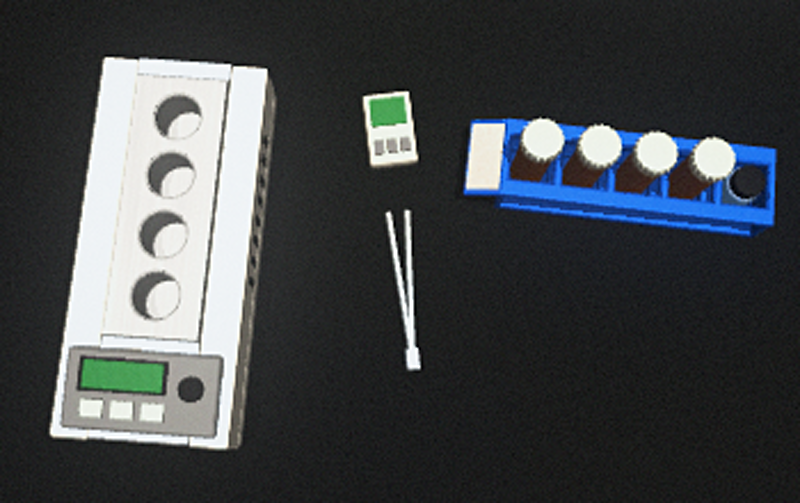

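The side view shows the heater with its panel at the left end, and the rack with the label end nearest the timer and the vial nearest the camera. In the top crop, the cap centres are around (543,139), (599,145), (656,152) and (713,158). The wells are around (178,117), (171,175), (163,235) and (156,296), and well 1 by the panel is the lowest.

```bash
cat > fit.py <<'E'
import numpy as np,cv2
from scipy.optimize import least_squares
from workcell import monitor, optics
def proj(f,X):
    F=210/np.tan(np.radians(f["fovy"]/2)); c=np.asarray(X)@np.array(f["R"]).T+f["t"]
    return c[:,:2]/c[:,2:]*F+[f["cx"],f["cy"]]
def place(p,pts):
    c,s=np.cos(p[2]),np.sin(p[2]); return np.asarray(pts)@np.array([[c,s,0],[-s,c,0],[0,0,1]])+[p[0],p[1],0]
def fit(fr,obs,pts,x0):
    r=lambda p:np.concatenate([(proj(f,place(p,pts))-o).ravel() for f,o in zip(fr,obs)])
    s=least_squares(r,x0); return s.x,r(s.x).reshape(-1,2)
holes=np.array([-84,-42,0,42])/1e3; wells=np.array([-69,-23,23,69])/1e3
row=lambda xs,z:np.c_[xs,0*xs,0*xs+z]
E
python3 - <<'E'
from fit import *
fr=[optics.grab_frame("side"),optics.grab_frame("top")]
S=lambda a:np.array(a)*[300/640,280/597]+[130,120]; T=lambda a:np.array(a)*[350/800,220/503]+[110,140]
rack=fit(fr,[S([(421,217),(443,252),(468,290),(497,335)]),T([(543,139),(599,145),(656,152),(713,158)])],row(holes,.116),[.6,-.2,-1.6])
heat=fit(fr,[S([(169,102),(216,94),(263,87),(308,79)]),T([(156,296),(163,235),(171,175),(178,117)])],row(wells,.085),[.6,.2,0])
np.save('poses.npy',[rack[0],heat[0]])
for n,(p,r) in(("rack",rack),("heat",heat)): print(n,p.round(4));print(r.round(2).tolist())
# overlay
th=np.linspace(0,2*np.pi,60)
for f,n,(x0,y0,x1,y1) in((fr[0],'s',(150,135,400,340)),(fr[1],'t',(120,150,450,350))):
    k=800/(x1-x0) if n=='t' else 2.9
    im=cv2.resize(f["frame"][y0:y1,x0:x1],None,fx=k,fy=k,interpolation=cv2.INTER_CUBIC)
    for p,xs,rad,z in((rack[0],holes,.0165,.116),(heat[0],wells,.0175,.085)):
        for x in xs:
            q=proj(f,place(p,np.c_[x+rad*np.cos(th),rad*np.sin(th),0*th+z]))
            cv2.polylines(im,[((q+.5-[x0,y0])*k*16).astype(np.int32)],True,(0,0,255),1,cv2.LINE_AA,4)
    b=place(rack[0],[(-.107,-.031,.056),(.107,-.031,.056),(.107,.031,.056),(-.107,.031,.056)])
    cv2.polylines(im,[((proj(f,b)+.5-[x0,y0])*k*16).astype(np.int32)],True,(0,255,255),1,cv2.LINE_AA,4)
    cv2.imwrite(f'pics/o{n}.png',im)
E
```

```text
rack [ 0.5624 -0.1927 -1.6958]
[[-0.32, -0.75], [0.03, -0.63], [0.17, -0.03], [-0.13, -0.51], [0.07, -0.07], [0.45, 0.16], [0.44, -0.05], [0.5, 0.2]]
heat [ 0.5321  0.1716 -0.0762]
[[-0.4, 0.02], [-0.06, 0.18], [-0.35, -0.03], [-0.31, 0.33], [-0.04, -0.17], [0.21, -0.34], [-0.07, -0.22], [0.01, -0.26]]
```

View pics/os.png

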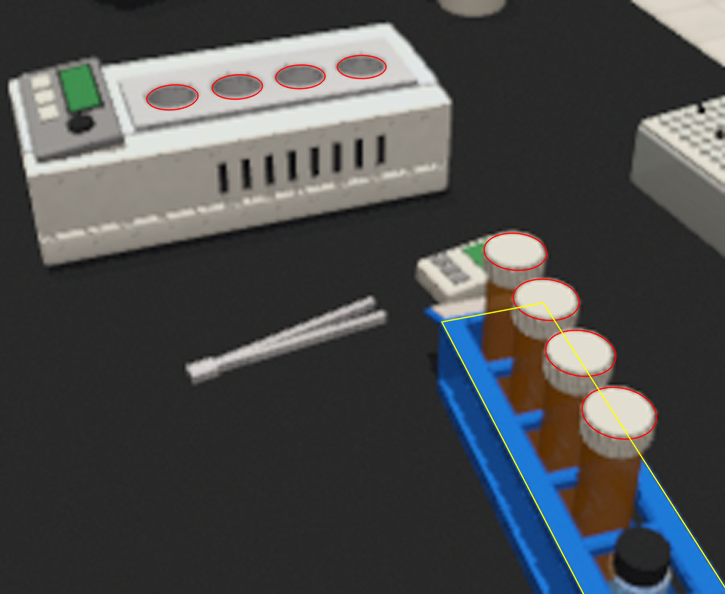

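View pics/ot.png

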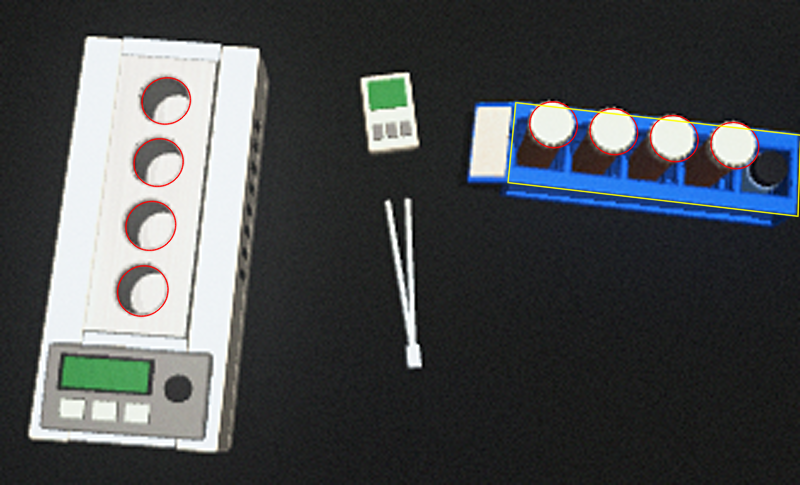

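```bash
cat > to.py <<'E'
import sys; from fit import *
from scipy.spatial.transform import Rotation as Ro
R,H=np.load('poses.npy')
def tgt(n,z):
    i=int(n[1])-1
    p,yaw=(place(R,row(holes,z))[i],R[2]+np.pi) if n[0]=='t' else (place(H,row(wells,z))[i],H[2]+np.pi)
    return p,yaw
def show(s,n,z):
    p,yaw=tgt(n,z); Rc=Ro.from_euler('xyz',s["tool_rot"]); Rt=Ro.from_euler('xyz',[np.pi,0,yaw])
    d=(p-s["position"])*100
    print(n,"turn",(Rc.inv()*Rt).as_rotvec().round(3),"shift now-axes",Rc.inv().apply(d).round(2),"turned-axes",Rt.inv().apply(d).round(2))
if __name__=='__main__':
    s=monitor.observe(); print("t",s["clock"],"pos",np.round(s["position"],4),np.round(s["tool_rot"],3),"F",np.round(s["force"],1),"w",round(s["grip_width"],4),s["finger_force"])
    for a in sys.argv[1:]: n,z=a.split(','); show(s,n,float(z))
    print("t1-4",[tgt(f't{i}',0)[0][:2].round(4).tolist() for i in (1,2,3,4)])
E
python3 to.py t1,.2
```

```text
t 0.8 pos [0.241  0.5767 0.2313] [-3.142  0.     2.746] F [-0.1  0.1  0.4] w 0.0851 0.0
t1 turn [-0.   0.   1.3] shift now-axes [-57.07 -50.5    3.13] turned-axes [-63.93  41.48   3.13]
t1-4 [[0.5729, -0.1093], [0.5676, -0.151], [0.5624, -0.1927], [0.5571, -0.2344]]
```

```bash
python3 -m handwheel '[{"wz":0.1625},{"wz":0.1625},{"wz":0.1625},{"wz":0.1625},{"wz":0.1625},{"wz":0.1625},{"wz":0.1625},{"wz":0.1625}]' 30
python3 -m handwheel '[{"dx":-4,"dy":2.6},{"dx":-4,"dy":2.6},{"dx":-4,"dy":2.6},{"dx":-4,"dy":2.6},{"dx":-4,"dy":2.6},{"dx":-4,"dy":2.6},{"dx":-4,"dy":2.6},{"dx":-4,"dy":2.6}]'
python3 -m handwheel '[{"dx":-4,"dy":2.6},{"dx":-4,"dy":2.6},{"dx":-4,"dy":2.6},{"dx":-4,"dy":2.6},{"dx":-4,"dy":2.6},{"dx":-4,"dy":2.6},{"dx":-4,"dy":2.6},{"dz":1}]'
python3 to.py t1,.064
```

```text
t 0.8 pos [0.241  0.5767 0.2313] [-3.142  0.     2.746] F [-0.1  0.1  0.4] w 0.0851 0.0
t1 turn [-0.   0.   1.3] shift now-axes [-57.07 -50.5   16.73] turned-axes [-63.93  41.48  16.73]
t1-4 [[0.5729, -0.1093], [0.5676, -0.151], [0.5624, -0.1927], [0.5571, -0.2344]]schema error: expected keys dx, dy, dz, wx, wy, wz, claw
schema error: expected keys dx, dy, dz, wx, wy, wz, claw
schema error: expected keys dx, dy, dz, wx, wy, wz, claw
```

```bash
python3 -m handwheel '[{"dx":0,"dy":0,"dz":0,"wx":0,"wy":0,"wz":0.1625,"claw":100},{"dx":0,"dy":0,"dz":0,"wx":0,"wy":0,"wz":0.1625,"claw":100},{"dx":0,"dy":0,"dz":0,"wx":0,"wy":0,"wz":0.1625,"claw":100},{"dx":0,"dy":0,"dz":0,"wx":0,"wy":0,"wz":0.1625,"claw":100},{"dx":0,"dy":0,"dz":0,"wx":0,"wy":0,"wz":0.1625,"claw":100},{"dx":0,"dy":0,"dz":0,"wx":0,"wy":0,"wz":0.1625,"claw":100},{"dx":0,"dy":0,"dz":0,"wx":0,"wy":0,"wz":0.1625,"claw":100},{"dx":0,"dy":0,"dz":0,"wx":0,"wy":0,"wz":0.1625,"claw":100}]' 30
python3 -m handwheel '[{"dx":-4,"dy":2.6,"dz":0,"wx":0,"wy":0,"wz":0,"claw":100},{"dx":-4,"dy":2.6,"dz":0,"wx":0,"wy":0,"wz":0,"claw":100},{"dx":-4,"dy":2.6,"dz":0,"wx":0,"wy":0,"wz":0,"claw":100},{"dx":-4,"dy":2.6,"dz":0,"wx":0,"wy":0,"wz":0,"claw":100},{"dx":-4,"dy":2.6,"dz":0,"wx":0,"wy":0,"wz":0,"claw":100},{"dx":-4,"dy":2.6,"dz":0,"wx":0,"wy":0,"wz":0,"claw":100},{"dx":-4,"dy":2.6,"dz":0,"wx":0,"wy":0,"wz":0,"claw":100},{"dx":-4,"dy":2.6,"dz":0,"wx":0,"wy":0,"wz":0,"claw":100}]'
python3 -m handwheel '[{"dx":-4,"dy":2.6,"dz":0,"wx":0,"wy":0,"wz":0,"claw":100},{"dx":-4,"dy":2.6,"dz":0,"wx":0,"wy":0,"wz":0,"claw":100},{"dx":-4,"dy":2.6,"dz":0,"wx":0,"wy":0,"wz":0,"claw":100},{"dx":-4,"dy":2.6,"dz":0,"wx":0,"wy":0,"wz":0,"claw":100},{"dx":-4,"dy":2.6,"dz":0,"wx":0,"wy":0,"wz":0,"claw":100},{"dx":-4,"dy":2.6,"dz":0,"wx":0,"wy":0,"wz":0,"claw":100},{"dx":-4,"dy":2.6,"dz":0,"wx":0,"wy":0,"wz":0,"claw":100},{"dx":0,"dy":0,"dz":1,"wx":0,"wy":0,"wz":0,"claw":100}]'
python3 to.py t1,.064
```

```text
clock: 1.8
position: [0.2409, 0.5767, 0.2313]
tool_rot: [-3.142, -0.0, 1.441]
force: [-0.7, -0.5, 0.4]
grip_width: 0.0853
finger_force: 0.0
clock: 2.8
position: [0.408, 0.2319, 0.2315]
tool_rot: [3.141, -0.001, 1.446]
force: [1.1, -0.8, -0.6]
grip_width: 0.0854
finger_force: 0.0
clock: 3.8
position: [0.5541, -0.0709, 0.2216]
tool_rot: [3.14, 0.001, 1.441]
force: [-0.8, 0.1, -0.3]
grip_width: 0.0855
finger_force: 0.0
t 3.8 pos [ 0.5541 -0.0709  0.2216] [3.140e+00 1.000e-03 1.441e+00] F [-0.8  0.1 -0.3] w 0.0855 0.0
t1 turn [ 0.002  0.001 -0.005] shift now-axes [-3.55  2.33 15.77] turned-axes [-3.58  2.34 15.76]
t1-4 [[0.5729, -0.1093], [0.5676, -0.151], [0.5624, -0.1927], [0.5571, -0.2344]]
```

```bash
python3 -m handwheel '[{"dx":-3.55,"dy":2.33,"dz":0,"wx":0.002,"wy":0,"wz":-0.005,"claw":100},{"dx":0,"dy":0,"dz":4,"wx":0,"wy":0,"wz":0,"claw":100},{"dx":0,"dy":0,"dz":4,"wx":0,"wy":0,"wz":0,"claw":100},{"dx":0,"dy":0,"dz":0,"wx":0,"wy":0,"wz":0,"claw":100}]'
python3 to.py t1,.062
python3 - <<'E'
from fit import *
for c in("side","top"):
    f=optics.grab_frame(c)["frame"][120:380,230:470]; cv2.imwrite(f'pics/a_{c}.png',f)
cv2.imwrite('pics/a.png',cv2.resize(np.hstack([cv2.imread('pics/a_side.png'),cv2.imread('pics/a_top.png')]),None,fx=1.66,fy=1.66))
E
```

```text
clock: 4.3
position: [0.5701, -0.1045, 0.1393]
tool_rot: [-3.135, 0.0, 1.451]
force: [-0.4, 1.1, 0.4]
grip_width: 0.0854
finger_force: 0.0
t 4.3 pos [ 0.5701 -0.1045  0.1393] [-3.135  0.     1.451] F [-0.4  1.1  0.4] w 0.0854 0.0
t1 turn [-0.007  0.     0.006] shift now-axes [-0.45  0.38  7.72] turned-axes [-0.45  0.33  7.73]
t1-4 [[0.5729, -0.1093], [0.5676, -0.151], [0.5624, -0.1927], [0.5571, -0.2344]]
```

View pics/a.png

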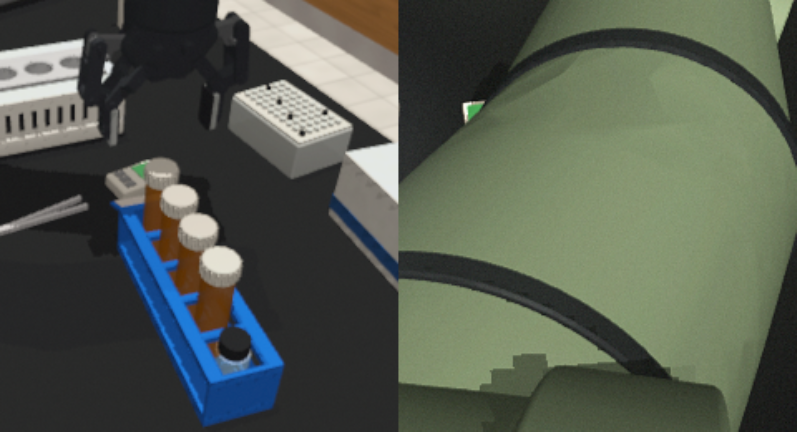

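The side view shows the open gripper straddling tube 1 across the row, clear of both sides. The top view is blocked by the arm.

```bash
python3 to.py t1,.062; python3 -m handwheel '[{"dx":-0.45,"dy":0.35,"dz":0.7,"wx":-0.005,"wy":0,"wz":0.005,"claw":100},{"dx":0,"dy":0,"dz":0,"wx":0,"wy":0,"wz":0,"claw":100}]'
python3 to.py t1,.062
```

```text
t 4.4 pos [ 0.5719 -0.1051  0.1423] [-3.14  -0.     1.451] F [ 0.2 -0.5  0.9] w 0.0855 0.0
t1 turn [-0.002 -0.     0.005] shift now-axes [-0.41  0.15  8.03] turned-axes [-0.41  0.14  8.03]
t1-4 [[0.5729, -0.1093], [0.5676, -0.151], [0.5624, -0.1927], [0.5571, -0.2344]]
clock: 4.65
position: [0.5749, -0.1106, 0.1348]
tool_rot: [3.138, 0.0, 1.445]
force: [-0.5, 0.2, -0.5]
grip_width: 0.0852
finger_force: 0.0
t 4.65 pos [ 0.5749 -0.1106  0.1348] [3.138 0.    1.445] F [-0.5  0.2 -0.5] w 0.0852 0.0
t1 turn [ 0.004  0.    -0.001] shift now-axes [ 0.1  -0.25  7.28] turned-axes [ 0.1  -0.22  7.28]
t1-4 [[0.5729, -0.1093], [0.5676, -0.151], [0.5624, -0.1927], [0.5571, -0.2344]]
```

```bash
python3 -m handwheel '[{"dx":0.1,"dy":-0.2,"dz":2.5,"wx":0,"wy":0,"wz":0,"claw":100},{"dx":0,"dy":0,"dz":2.4,"wx":0,"wy":0,"wz":0,"claw":100},{"dx":0,"dy":0,"dz":1.8,"wx":0,"wy":0,"wz":0,"claw":100},{"dx":0,"dy":0,"dz":0,"wx":0,"wy":0,"wz":0,"claw":100},{"dx":0,"dy":0,"dz":0,"wx":0,"wy":0,"wz":0,"claw":100}]'
for i in 1 2 3; do python3 to.py t1,.062; python3 -c "
from workcell import optics; optics.grab_frame('side')"; done
```

```text
clock: 5.28
position: [0.5733, -0.1093, 0.0681]
tool_rot: [3.138, 0.0, 1.446]
force: [1.0, 0.5, 0.2]
grip_width: 0.0853
finger_force: 0.0
t 5.275 pos [ 0.5733 -0.1093  0.0681] [3.138 0.    1.446] F [1.  0.5 0.2] w 0.0853 0.0
t1 turn [ 0.004  0.    -0.   ] shift now-axes [-0.01 -0.05  0.61] turned-axes [-0.01 -0.05  0.61]
t1-4 [[0.5729, -0.1093], [0.5676, -0.151], [0.5624, -0.1927], [0.5571, -0.2344]]
t 5.325 pos [ 0.5734 -0.1092  0.0682] [3.137 0.    1.446] F [ 0.8  0.6 -0.5] w 0.0855 0.0
t1 turn [ 0.004  0.    -0.   ] shift now-axes [-0.02 -0.06  0.62] turned-axes [-0.02 -0.05  0.62]
t1-4 [[0.5729, -0.1093], [0.5676, -0.151], [0.5624, -0.1927], [0.5571, -0.2344]]
t 5.375 pos [ 0.5734 -0.1092  0.0682] [ 3.137 -0.     1.446] F [0.7 0.4 0.5] w 0.0856 0.0
t1 turn [ 0.004 -0.    -0.   ] shift now-axes [-0.03 -0.06  0.62] turned-axes [-0.03 -0.05  0.62]
t1-4 [[0.5729, -0.1093], [0.5676, -0.151], [0.5624, -0.1927], [0.5571, -0.2344]]
```

```bash
python3 -m handwheel '[{"dx":0,"dy":-0.05,"dz":0.6,"wx":0.004,"wy":0,"wz":0,"claw":60},{"dx":0,"dy":0,"dz":0,"wx":0,"wy":0,"wz":0,"claw":20},{"dx":0,"dy":0,"dz":0,"wx":0,"wy":0,"wz":0,"claw":20},{"dx":0,"dy":0,"dz":0,"wx":0,"wy":0,"wz":0,"claw":0},{"dx":0,"dy":0,"dz":0,"wx":0,"wy":0,"wz":0,"claw":0},{"dx":0,"dy":0,"dz":0,"wx":0,"wy":0,"wz":0,"claw":0}]' 30
python3 to.py t1,.062
python3 - <<'E'
from fit import *
f=optics.grab_frame("side")["frame"][140:360,230:470]; cv2.imwrite('pics/b.png',cv2.resize(f,None,fx=2.6,fy=2.6))
E
```

```text
clock: 6.18
position: [0.5724, -0.109, 0.0613]
tool_rot: [-3.141, -0.0, 1.446]
force: [-1.1, 0.8, 1.1]
grip_width: 0.0272
finger_force: 29.5
t 6.175 pos [ 0.5724 -0.109   0.0613] [-3.141 -0.     1.446] F [-1.1  0.8  1.1] w 0.0272 29.455022884721984
t1 turn [-0.001 -0.    -0.   ] shift now-axes [-0.03  0.05 -0.07] turned-axes [-0.03  0.05 -0.07]
t1-4 [[0.5729, -0.1093], [0.5676, -0.151], [0.5624, -0.1927], [0.5571, -0.2344]]
```

View pics/b.png

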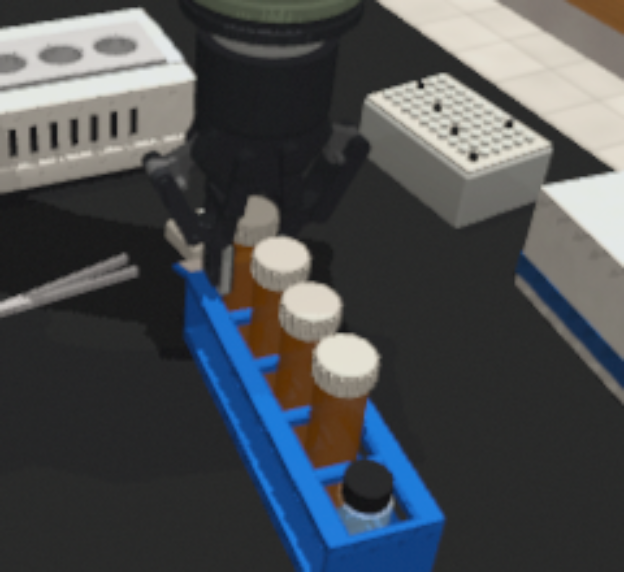

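Tube 1 is held on the body at 27 mm, below the cap. Next I lift and turn.

```bash
python3 -m handwheel '[{"dx":0,"dy":0,"dz":-1.5,"wx":0,"wy":0,"wz":0,"claw":0},{"dx":0,"dy":0,"dz":-3,"wx":0,"wy":0,"wz":0,"claw":0},{"dx":0,"dy":0,"dz":-3,"wx":0,"wy":0,"wz":0,"claw":0},{"dx":0,"dy":0,"dz":-3,"wx":0,"wy":0,"wz":0,"claw":0},{"dx":0,"dy":0,"dz":-2.5,"wx":0,"wy":0,"wz":0,"claw":0},{"dx":0,"dy":0,"dz":0,"wx":0,"wy":0,"wz":-0.18,"claw":0},{"dx":0,"dy":0,"dz":0,"wx":0,"wy":0,"wz":-0.18,"claw":0}]' 40
python3 -m handwheel '[{"dx":0,"dy":0,"dz":0,"wx":0,"wy":0,"wz":-0.18,"claw":0},{"dx":0,"dy":0,"dz":0,"wx":0,"wy":0,"wz":-0.18,"claw":0},{"dx":0,"dy":0,"dz":0,"wx":0,"wy":0,"wz":-0.18,"claw":0},{"dx":0,"dy":0,"dz":0,"wx":0,"wy":0,"wz":-0.18,"claw":0},{"dx":0,"dy":0,"dz":0,"wx":0,"wy":0,"wz":-0.18,"claw":0},{"dx":0,"dy":0,"dz":0,"wx":0,"wy":0,"wz":-0.18,"claw":0},{"dx":0,"dy":0,"dz":0,"wx":0,"wy":0,"wz":-0.18,"claw":0},{"dx":0,"dy":0,"dz":0,"wx":0,"wy":0,"wz":0,"claw":0}]'
python3 to.py h1,.191
python3 - <<'E'
from fit import *
a=optics.grab_frame("side")["frame"][80:380,200:440]; b=optics.grab_frame("top")["frame"][80:380,100:440]; cv2.imwrite('pics/c.png',cv2.resize(np.hstack([a,b]),None,fx=1.37,fy=1.37))
E
```

```text
clock: 7.1
position: [0.5728, -0.109, 0.1927]
tool_rot: [3.141, 0.0, 1.812]
force: [-0.6, -0.7, -0.2]
grip_width: 0.0272
finger_force: 39.4
clock: 8.1
position: [0.5726, -0.1095, 0.1922]
tool_rot: [-3.141, -0.0, 3.064]
force: [-0.8, -0.8, -0.1]
grip_width: 0.0268
finger_force: 39.4
t 8.1 pos [ 0.5726 -0.1095  0.1922] [-3.141 -0.     3.064] F [-0.8 -0.8 -0.1] w 0.0268 39.38465859318967
h1 turn [-0.    -0.    -0.001] shift now-axes [13.11 27.71  0.11] turned-axes [13.08 27.72  0.12]
t1-4 [[0.5729, -0.1093], [0.5676, -0.151], [0.5624, -0.1927], [0.5571, -0.2344]]
```

View pics/c.png

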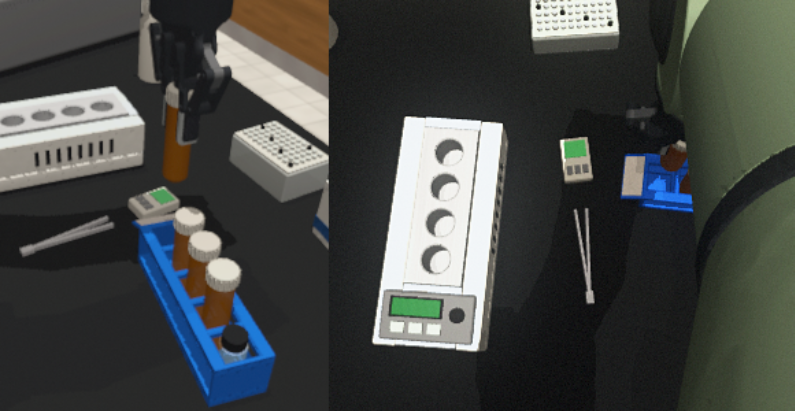

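Tube 1 hangs upright and clear of the rack, with the other three tubes undisturbed.

```bash
python3 -m handwheel '[{"dx":1.6,"dy":3.4,"dz":0,"wx":0,"wy":0,"wz":0,"claw":0},{"dx":1.6,"dy":3.4,"dz":0,"wx":0,"wy":0,"wz":0,"claw":0},{"dx":1.6,"dy":3.4,"dz":0,"wx":0,"wy":0,"wz":0,"claw":0},{"dx":1.6,"dy":3.4,"dz":0,"wx":0,"wy":0,"wz":0,"claw":0},{"dx":1.6,"dy":3.4,"dz":0,"wx":0,"wy":0,"wz":0,"claw":0},{"dx":1.6,"dy":3.4,"dz":0,"wx":0,"wy":0,"wz":0,"claw":0},{"dx":1.6,"dy":3.4,"dz":0,"wx":0,"wy":0,"wz":0,"claw":0},{"dx":1.6,"dy":3.4,"dz":0,"wx":0,"wy":0,"wz":0,"claw":0}]'
python3 -m handwheel '[{"dx":0.3,"dy":0.5,"dz":1,"wx":0,"wy":0,"wz":0,"claw":0},{"dx":0,"dy":0,"dz":1.5,"wx":0,"wy":0,"wz":0,"claw":0},{"dx":0,"dy":0,"dz":0,"wx":0,"wy":0,"wz":0,"claw":0},{"dx":0,"dy":0,"dz":0,"wx":0,"wy":0,"wz":0,"claw":0}]'
python3 to.py h1,.152
python3 - <<'E'
from fit import *
a=optics.grab_frame("side")["frame"][80:260,130:330]; b=optics.grab_frame("top")["frame"][150:330,100:300]; cv2.imwrite('pics/d.png',cv2.resize(np.hstack([a,b]),None,fx=2,fy=2))
E
```

```text
clock: 9.2
position: [0.4651, 0.173, 0.1918]
tool_rot: [3.142, -0.001, 3.062]
force: [1.2, 0.4, -1.0]
grip_width: 0.027
finger_force: 39.4
clock: 9.7
position: [0.4632, 0.1763, 0.1664]
tool_rot: [-3.141, -0.001, 3.064]
force: [-0.1, 0.5, -0.7]
grip_width: 0.0271
finger_force: 39.4
t 9.7 pos [0.4632 0.1763 0.1664] [-3.141e+00 -1.000e-03  3.064e+00] F [-0.1  0.5 -0.7] w 0.0271 39.428944167739246
h1 turn [-0.    -0.001 -0.002] shift now-axes [-0.    0.06  1.44] turned-axes [-0.    0.06  1.44]
t1-4 [[0.5729, -0.1093], [0.5676, -0.151], [0.5624, -0.1927], [0.5571, -0.2344]]
```

View pics/d.png

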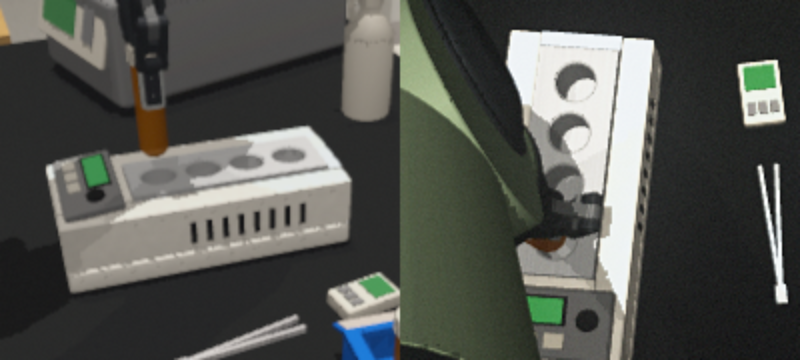

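The tube is above well 1, with its foot at about (153,152) in the left crop. I'll check its axis against the prediction and then lower it.

```bash
cat > axis.py <<'E'
from fit import *
# column offset of amber tube in side view vs. axis under TCP
f=optics.grab_frame("side"); s=monitor.observe(); im=f["frame"].astype(int)
m=(im[...,2]>im[...,0]*1.8+15)&(im[...,2]>60)
for h in(.008,.014,.020,.026):
    p=np.array([*s["position"][:2],s["position"][2]-.055+h]); u=proj(f,[p])[0]; v=int(round(u[1]))
    x=np.nonzero(m[v,int(u[0])-25:int(u[0])+25])[0]+int(u[0])-25
    d=(np.array(f["R"])@p+f["t"])[2]/(210/np.tan(np.radians(f["fovy"]/2)))*1e3
    if len(x): print("h",h,"row",v,"span",x.min(),x.max(),"offset mm",round(((x.min()+x.max())/2-u[0])*d,1))
E
python3 axis.py
```

```text
h 0.008 row 152 span 200 213 offset mm -1.3
h 0.014 row 150 span 199 213 offset mm -1.7
h 0.02 row 147 span 199 213 offset mm -1.1
h 0.026 row 144 span 199 212 offset mm -1.5
```

```bash
python3 -m handwheel '[{"dx":-0.15,"dy":0.05,"dz":1.5,"wx":0,"wy":0,"wz":0,"claw":0},{"dx":0,"dy":0,"dz":1.3,"wx":0,"wy":0,"wz":0,"claw":0},{"dx":0,"dy":0,"dz":0.5,"wx":0,"wy":0,"wz":0,"claw":0},{"dx":0,"dy":0,"dz":0,"wx":0,"wy":0,"wz":0,"claw":0}]'
python3 -m handwheel '[{"dx":0,"dy":0,"dz":1.2,"wx":0,"wy":0,"wz":0,"claw":0},{"dx":0,"dy":0,"dz":1.2,"wx":0,"wy":0,"wz":0,"claw":0},{"dx":0,"dy":0,"dz":1.2,"wx":0,"wy":0,"wz":0,"claw":0},{"dx":0,"dy":0,"dz":0.4,"wx":0,"wy":0,"wz":0,"claw":0},{"dx":0,"dy":0,"dz":0,"wx":0,"wy":0,"wz":0,"claw":0},{"dx":0,"dy":0,"dz":0,"wx":0,"wy":0,"wz":0,"claw":0}]'
python3 to.py h1,.0903
```

```text
clock: 10.35
position: [0.4642, 0.1774, 0.1329]
tool_rot: [-3.141, -0.002, 3.066]
force: [0.4, 0.1, -0.6]
grip_width: 0.0273
finger_force: 39.4
clock: 11.1
position: [0.4645, 0.1775, 0.0937]
tool_rot: [3.141, -0.001, 3.066]
force: [-0.1, -0.4, -0.7]
grip_width: 0.0268
finger_force: 39.4
t 11.1 pos [0.4645 0.1775 0.0937] [ 3.141e+00 -1.000e-03  3.066e+00] F [-0.1 -0.4 -0.7] w 0.0268 39.431054146407405
h1 turn [ 0.    -0.001  0.   ] shift now-axes [ 0.12 -0.08  0.34] turned-axes [ 0.12 -0.08  0.34]
t1-4 [[0.5729, -0.1093], [0.5676, -0.151], [0.5624, -0.1927], [0.5571, -0.2344]]
```

No contact force so far. I'll finish the descent in small steps.

```bash
python3 -m handwheel '[{"dx":0,"dy":0,"dz":0.15,"wx":0,"wy":0,"wz":0,"claw":0},{"dx":0,"dy":0,"dz":0.15,"wx":0,"wy":0,"wz":0,"claw":0},{"dx":0,"dy":0,"dz":0,"wx":0,"wy":0,"wz":0,"claw":0}]'
python3 -m handwheel '[{"dx":0,"dy":0,"dz":0.05,"wx":0,"wy":0,"wz":0,"claw":0},{"dx":0,"dy":0,"dz":0,"wx":0,"wy":0,"wz":0,"claw":0}]'
python3 -m handwheel '[{"dx":0,"dy":0,"dz":0.05,"wx":0,"wy":0,"wz":0,"claw":0},{"dx":0,"dy":0,"dz":0,"wx":0,"wy":0,"wz":0,"claw":0}]'
```

```text
clock: 11.48
position: [0.4644, 0.1775, 0.0904]
tool_rot: [3.142, -0.001, 3.066]
force: [-1.1, -0.2, -0.8]
grip_width: 0.0273
finger_force: 39.5
clock: 11.72
position: [0.4645, 0.1775, 0.0903]
tool_rot: [3.141, -0.001, 3.066]
force: [-0.8, -0.1, 8.7]
grip_width: 0.0274
finger_force: 39.9
clock: 11.98
position: [0.4647, 0.1776, 0.0902]
tool_rot: [3.141, -0.0, 3.066]
force: [-4.0, -1.2, 18.2]
grip_width: 0.0271
finger_force: 40.7
```

Contact came exactly at the expected depth. I'll ease off, release and retreat.

```bash
python3 -m handwheel '[{"dx":0,"dy":0,"dz":-0.1,"wx":0,"wy":0,"wz":0,"claw":0},{"dx":0,"dy":0,"dz":0,"wx":0,"wy":0,"wz":0,"claw":35},{"dx":0,"dy":0,"dz":0,"wx":0,"wy":0,"wz":0,"claw":40},{"dx":0,"dy":0,"dz":0,"wx":0,"wy":0,"wz":0,"claw":80},{"dx":0,"dy":0,"dz":0,"wx":0,"wy":0,"wz":0,"claw":80},{"dx":0,"dy":0,"dz":0,"wx":0,"wy":0,"wz":0,"claw":80},{"dx":0,"dy":0,"dz":-2,"wx":0,"wy":0,"wz":0,"claw":80},{"dx":0,"dy":0,"dz":-3,"wx":0,"wy":0,"wz":0,"claw":80}]'
python3 -m handwheel '[{"dx":0,"dy":0,"dz":-3.5,"wx":0,"wy":0,"wz":0,"claw":80},{"dx":0,"dy":0,"dz":-3.5,"wx":0,"wy":0,"wz":0,"claw":80},{"dx":-1.8,"dy":-4,"dz":0,"wx":0,"wy":0,"wz":0.18,"claw":100},{"dx":0,"dy":0,"dz":0,"wx":0,"wy":0,"wz":0.18,"claw":100},{"dx":0,"dy":0,"dz":0,"wx":0,"wy":0,"wz":0.18,"claw":100},{"dx":0,"dy":0,"dz":0,"wx":0,"wy":0,"wz":0.18,"claw":100},{"dx":0,"dy":0,"dz":0,"wx":0,"wy":0,"wz":0.18,"claw":100},{"dx":0,"dy":0,"dz":0,"wx":0,"wy":0,"wz":0.18,"claw":100}]'
python3 -m handwheel '[{"dx":0,"dy":0,"dz":0,"wx":0,"wy":0,"wz":0.18,"claw":100},{"dx":0,"dy":0,"dz":0,"wx":0,"wy":0,"wz":0.18,"claw":100},{"dx":0,"dy":0,"dz":0,"wx":0,"wy":0,"wz":0.18,"claw":100},{"dx":0,"dy":0,"dz":0,"wx":0,"wy":0,"wz":0,"claw":100}]'
python3 to.py t2,.14
python3 - <<'E'
from fit import *
a=optics.grab_frame("side")["frame"][80:320,130:400]; cv2.imwrite('pics/e.png',cv2.resize(a,None,fx=2.4,fy=2.4))
E
```

```text
clock: 12.98
position: [0.4639, 0.1773, 0.1405]
tool_rot: [-3.141, -0.002, 3.066]
force: [0.8, -0.3, -0.3]
grip_width: 0.0689
finger_force: 0.0
clock: 13.98
position: [0.4793, 0.1362, 0.2104]
tool_rot: [-3.141, -0.001, 1.98]
force: [-1.2, -0.1, -0.4]
grip_width: 0.0854
finger_force: 0.0
clock: 14.48
position: [0.4793, 0.1364, 0.2104]
tool_rot: [-3.141, 0.0, 1.447]
force: [1.1, -0.6, 0.7]
grip_width: 0.0853
finger_force: 0.0
t 14.475 pos [0.4793 0.1364 0.2104] [-3.141  0.     1.447] F [ 1.1 -0.6  0.7] w 0.0853 0.0
t2 turn [-0.001  0.     0.001] shift now-axes [-27.43  12.33   7.03] turned-axes [-27.42  12.35   7.04]
t1-4 [[0.5729, -0.1093], [0.5676, -0.151], [0.5624, -0.1927], [0.5571, -0.2344]]
```

View pics/e.png

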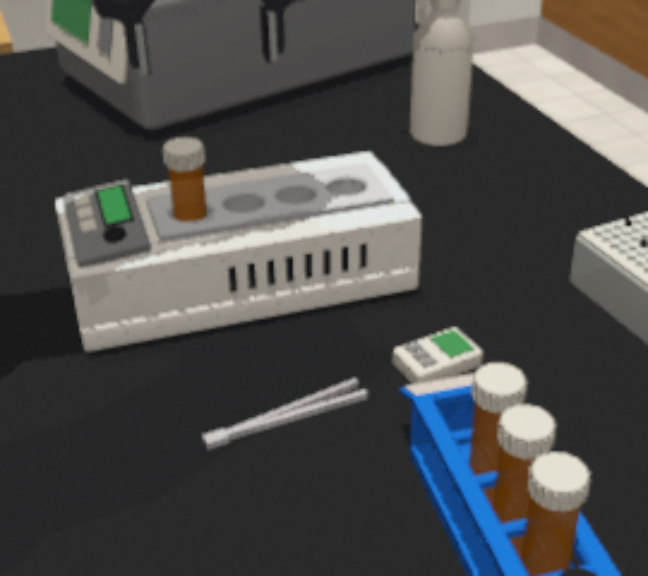

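Tube 1 stands upright in well 1, fully down at about (187,215) in the crop. Next is tube 2.

```bash
python3 -m handwheel '[{"dx":-3.4,"dy":1.5,"dz":0,"wx":0,"wy":0,"wz":0,"claw":100},{"dx":-3.4,"dy":1.5,"dz":0,"wx":0,"wy":0,"wz":0,"claw":100},{"dx":-3.4,"dy":1.5,"dz":0,"wx":0,"wy":0,"wz":0,"claw":100},{"dx":-3.4,"dy":1.5,"dz":0,"wx":0,"wy":0,"wz":0,"claw":100},{"dx":-3.4,"dy":1.5,"dz":0,"wx":0,"wy":0,"wz":0,"claw":100},{"dx":-3.4,"dy":1.5,"dz":0,"wx":0,"wy":0,"wz":0,"claw":100},{"dx":-3.4,"dy":1.5,"dz":0,"wx":0,"wy":0,"wz":0,"claw":100},{"dx":-3.4,"dy":1.5,"dz":0,"wx":0,"wy":0,"wz":0,"claw":100}]'
python3 -m handwheel '[{"dx":-0.25,"dy":0.35,"dz":3.5,"wx":0,"wy":0,"wz":0,"claw":100},{"dx":0,"dy":0,"dz":3.5,"wx":0,"wy":0,"wz":0,"claw":100},{"dx":0,"dy":0,"dz":0,"wx":0,"wy":0,"wz":0,"claw":100},{"dx":0,"dy":0,"dz":0,"wx":0,"wy":0,"wz":0,"claw":100}]'
python3 to.py t2,.062
```

```text
clock: 15.52
position: [0.5647, -0.1498, 0.2102]
tool_rot: [-3.14, -0.0, 1.45]
force: [0.2, 1.0, -0.3]
grip_width: 0.0857
finger_force: 0.0
clock: 16.02
position: [0.5681, -0.1517, 0.1415]
tool_rot: [3.142, -0.0, 1.447]
force: [-0.1, -0.7, 0.3]
grip_width: 0.0856
finger_force: 0.0
t 16.025 pos [ 0.5681 -0.1517  0.1415] [ 3.142 -0.     1.447] F [-0.1 -0.7  0.3] w 0.0856 0.0
t2 turn [ 0.    -0.     0.002] shift now-axes [ 0.06 -0.06  7.95] turned-axes [ 0.06 -0.06  7.95]
t1-4 [[0.5729, -0.1093], [0.5676, -0.151], [0.5624, -0.1927], [0.5571, -0.2344]]
```

```bash
python3 -m handwheel '[{"dx":0.05,"dy":-0.05,"dz":2.5,"wx":0,"wy":0,"wz":0,"claw":100},{"dx":0,"dy":0,"dz":2.5,"wx":0,"wy":0,"wz":0,"claw":100},{"dx":0,"dy":0,"dz":1.5,"wx":0,"wy":0,"wz":0,"claw":100},{"dx":0,"dy":0,"dz":1.5,"wx":0,"wy":0,"wz":0,"claw":100},{"dx":0,"dy":0,"dz":0,"wx":0,"wy":0,"wz":0,"claw":60},{"dx":0,"dy":0,"dz":0,"wx":0,"wy":0,"wz":0,"claw":20},{"dx":0,"dy":0,"dz":0,"wx":0,"wy":0,"wz":0,"claw":20},{"dx":0,"dy":0,"dz":0,"wx":0,"wy":0,"wz":0,"claw":0}]' 40
python3 -m handwheel '[{"dx":0,"dy":0,"dz":0,"wx":0,"wy":0,"wz":0,"claw":0},{"dx":0,"dy":0,"dz":0,"wx":0,"wy":0,"wz":0,"claw":0}]'
```

```text
clock: 17.02
position: [0.5675, -0.151, 0.061]
tool_rot: [3.141, -0.0, 1.446]
force: [-0.6, 0.3, 5.4]
grip_width: 0.0271
finger_force: 38.9
clock: 17.27
position: [0.5675, -0.151, 0.061]
tool_rot: [3.142, 0.0, 1.446]
force: [0.0, 0.7, 6.1]
grip_width: 0.0272
finger_force: 38.9
```

```bash
python3 to.py t2,.062
```

```text
t 17.275 pos [ 0.5675 -0.151   0.061 ] [3.142 0.    1.446] F [0.  0.7 6.1] w 0.0272 38.86675714573357
t2 turn [ 0.  0. -0.] shift now-axes [ 0.01  0.01 -0.1 ] turned-axes [ 0.01  0.01 -0.1 ]
t1-4 [[0.5729, -0.1093], [0.5676, -0.151], [0.5624, -0.1927], [0.5571, -0.2344]]
```

```bash
python3 -m handwheel '[{"dx":0,"dy":0,"dz":-1.5,"wx":0,"wy":0,"wz":0,"claw":0},{"dx":0,"dy":0,"dz":-3,"wx":0,"wy":0,"wz":0,"claw":0},{"dx":0,"dy":0,"dz":-3,"wx":0,"wy":0,"wz":0,"claw":0},{"dx":0,"dy":0,"dz":-3,"wx":0,"wy":0,"wz":0,"claw":0},{"dx":0,"dy":0,"dz":-2.5,"wx":0,"wy":0,"wz":0,"claw":0},{"dx":0,"dy":0,"dz":0,"wx":0,"wy":0,"wz":-0.18,"claw":0},{"dx":0,"dy":0,"dz":0,"wx":0,"wy":0,"wz":-0.18,"claw":0}]' 40
python3 -m handwheel '[{"dx":0,"dy":0,"dz":0,"wx":0,"wy":0,"wz":-0.18,"claw":0},{"dx":0,"dy":0,"dz":0,"wx":0,"wy":0,"wz":-0.18,"claw":0},{"dx":0,"dy":0,"dz":0,"wx":0,"wy":0,"wz":-0.18,"claw":0},{"dx":0,"dy":0,"dz":0,"wx":0,"wy":0,"wz":-0.18,"claw":0},{"dx":0,"dy":0,"dz":0,"wx":0,"wy":0,"wz":-0.18,"claw":0},{"dx":0,"dy":0,"dz":0,"wx":0,"wy":0,"wz":-0.18,"claw":0},{"dx":0,"dy":0,"dz":0,"wx":0,"wy":0,"wz":-0.18,"claw":0},{"dx":0,"dy":0,"dz":0,"wx":0,"wy":0,"wz":0,"claw":0}]'
python3 to.py h2,.191
```

```text
clock: 18.15
position: [0.5674, -0.1509, 0.1918]
tool_rot: [3.141, 0.0, 1.812]
force: [-0.4, -0.9, 0.1]
grip_width: 0.027
finger_force: 39.3
clock: 19.15
position: [0.5671, -0.1514, 0.1912]
tool_rot: [-3.141, -0.0, 3.064]
force: [0.3, -0.5, 0.2]
grip_width: 0.0271
finger_force: 39.3
t 19.15 pos [ 0.5671 -0.1514  0.1912] [-3.141 -0.     3.064] F [ 0.3 -0.5  0.2] w 0.0271 39.3278667004779
h2 turn [-0.    -0.    -0.001] shift now-axes [8.290e+00 3.194e+01 1.000e-02] turned-axes [8.250e+00 3.195e+01 2.000e-02]
t1-4 [[0.5729, -0.1093], [0.5676, -0.151], [0.5624, -0.1927], [0.5571, -0.2344]]
```

```bash
python3 -m handwheel '[{"dx":1,"dy":3.9,"dz":0,"wx":0,"wy":0,"wz":0,"claw":0},{"dx":1,"dy":3.9,"dz":0,"wx":0,"wy":0,"wz":0,"claw":0},{"dx":1,"dy":3.9,"dz":0,"wx":0,"wy":0,"wz":0,"claw":0},{"dx":1,"dy":3.9,"dz":0,"wx":0,"wy":0,"wz":0,"claw":0},{"dx":1,"dy":3.9,"dz":0,"wx":0,"wy":0,"wz":0,"claw":0},{"dx":1,"dy":3.9,"dz":0,"wx":0,"wy":0,"wz":0,"claw":0},{"dx":1,"dy":3.9,"dz":0,"wx":0,"wy":0,"wz":0,"claw":0},{"dx":1,"dy":3.9,"dz":0,"wx":0,"wy":0,"wz":0,"claw":0}]'
python3 -m handwheel '[{"dx":0.25,"dy":0.75,"dz":1,"wx":0,"wy":0,"wz":0,"claw":0},{"dx":0,"dy":0,"dz":1.5,"wx":0,"wy":0,"wz":0,"claw":0},{"dx":0,"dy":0,"dz":0,"wx":0,"wy":0,"wz":0,"claw":0},{"dx":0,"dy":0,"dz":0,"wx":0,"wy":0,"wz":0,"claw":0}]'
python3 to.py h2,.09; python3 axis.py
```

```text
clock: 20.15
position: [0.5109, 0.1673, 0.191]
tool_rot: [-3.141, -0.0, 3.06]
force: [-0.1, -0.5, -0.7]
grip_width: 0.0274
finger_force: 39.4
clock: 20.65
position: [0.5095, 0.1728, 0.1654]
tool_rot: [-3.141, -0.001, 3.064]
force: [0.4, -0.1, -1.1]
grip_width: 0.027
finger_force: 39.4
t 20.65 pos [0.5095 0.1728 0.1654] [-3.141e+00 -1.000e-03  3.064e+00] F [ 0.4 -0.1 -1.1] w 0.027 39.41640382865444
h2 turn [-0.    -0.001 -0.002] shift now-axes [0.03 0.06 7.54] turned-axes [0.04 0.05 7.54]
t1-4 [[0.5729, -0.1093], [0.5676, -0.151], [0.5624, -0.1927], [0.5571, -0.2344]]
h 0.008 row 149 span 223 236 offset mm -1.7
h 0.014 row 147 span 223 236 offset mm -1.3
h 0.02 row 144 span 223 236 offset mm -0.9
h 0.026 row 141 span 223 236 offset mm -0.6
```

```bash
python3 -m handwheel '[{"dx":-0.1,"dy":0.05,"dz":1.5,"wx":0,"wy":0,"wz":0,"claw":0},{"dx":0,"dy":0,"dz":1.3,"wx":0,"wy":0,"wz":0,"claw":0},{"dx":0,"dy":0,"dz":0.4,"wx":0,"wy":0,"wz":0,"claw":0},{"dx":0,"dy":0,"dz":0,"wx":0,"wy":0,"wz":0,"claw":0}]'
python3 -m handwheel '[{"dx":0,"dy":0,"dz":1.2,"wx":0,"wy":0,"wz":0,"claw":0},{"dx":0,"dy":0,"dz":1.2,"wx":0,"wy":0,"wz":0,"claw":0},{"dx":0,"dy":0,"dz":1.2,"wx":0,"wy":0,"wz":0,"claw":0},{"dx":0,"dy":0,"dz":0.4,"wx":0,"wy":0,"wz":0,"claw":0},{"dx":0,"dy":0,"dz":0,"wx":0,"wy":0,"wz":0,"claw":0},{"dx":0,"dy":0,"dz":0,"wx":0,"wy":0,"wz":0,"claw":0}]'
```

```text
clock: 21.2
position: [0.51, 0.1742, 0.133]
tool_rot: [-3.141, -0.002, 3.066]
force: [-0.1, 0.3, -0.4]
grip_width: 0.0273
finger_force: 39.4
clock: 21.95
position: [0.5103, 0.1744, 0.0937]
tool_rot: [3.141, -0.001, 3.066]
force: [-0.4, 0.4, 0.1]
grip_width: 0.0275
finger_force: 39.4
```

```bash
python3 -m handwheel '[{"dx":0,"dy":0,"dz":0.15,"wx":0,"wy":0,"wz":0,"claw":0},{"dx":0,"dy":0,"dz":0.15,"wx":0,"wy":0,"wz":0,"claw":0},{"dx":0,"dy":0,"dz":0,"wx":0,"wy":0,"wz":0,"claw":0}]'
python3 -m handwheel '[{"dx":0,"dy":0,"dz":0.05,"wx":0,"wy":0,"wz":0,"claw":0},{"dx":0,"dy":0,"dz":0,"wx":0,"wy":0,"wz":0,"claw":0}]'
```

```text
clock: 22.32
position: [0.51, 0.1743, 0.0903]
tool_rot: [-3.142, -0.001, 3.066]
force: [-0.5, 0.0, -0.9]
grip_width: 0.0269
finger_force: 39.4
clock: 22.58
position: [0.5102, 0.1743, 0.09]
tool_rot: [3.141, -0.001, 3.066]
force: [-0.1, -0.8, 1.9]
grip_width: 0.0272
finger_force: 39.6
```

```bash
python3 -m handwheel '[{"dx":0,"dy":0,"dz":0,"wx":0,"wy":0,"wz":0,"claw":0},{"dx":0,"dy":0,"dz":0,"wx":0,"wy":0,"wz":0,"claw":35},{"dx":0,"dy":0,"dz":0,"wx":0,"wy":0,"wz":0,"claw":40},{"dx":0,"dy":0,"dz":0,"wx":0,"wy":0,"wz":0,"claw":80},{"dx":0,"dy":0,"dz":0,"wx":0,"wy":0,"wz":0,"claw":80},{"dx":0,"dy":0,"dz":0,"wx":0,"wy":0,"wz":0,"claw":80},{"dx":0,"dy":0,"dz":-2,"wx":0,"wy":0,"wz":0,"claw":80},{"dx":0,"dy":0,"dz":-3,"wx":0,"wy":0,"wz":0,"claw":80}]'
python3 -m handwheel '[{"dx":0,"dy":0,"dz":-3.5,"wx":0,"wy":0,"wz":0,"claw":80},{"dx":0,"dy":0,"dz":-3.5,"wx":0,"wy":0,"wz":0,"claw":80},{"dx":-0.8,"dy":-4,"dz":0,"wx":0,"wy":0,"wz":0.18,"claw":100},{"dx":0,"dy":0,"dz":0,"wx":0,"wy":0,"wz":0.18,"claw":100},{"dx":0,"dy":0,"dz":0,"wx":0,"wy":0,"wz":0.18,"claw":100},{"dx":0,"dy":0,"dz":0,"wx":0,"wy":0,"wz":0.18,"claw":100},{"dx":0,"dy":0,"dz":0,"wx":0,"wy":0,"wz":0.18,"claw":100},{"dx":0,"dy":0,"dz":0,"wx":0,"wy":0,"wz":0.18,"claw":100}]'
python3 -m handwheel '[{"dx":0,"dy":0,"dz":0,"wx":0,"wy":0,"wz":0.18,"claw":100},{"dx":0,"dy":0,"dz":0,"wx":0,"wy":0,"wz":0.18,"claw":100},{"dx":0,"dy":0,"dz":0,"wx":0,"wy":0,"wz":0.18,"claw":100},{"dx":0,"dy":0,"dz":0,"wx":0,"wy":0,"wz":0,"claw":100}]'
python3 to.py t3,.14
python3 - <<'E'
from fit import *
a=optics.grab_frame("side")["frame"][80:320,130:400]; cv2.imwrite('pics/f.png',cv2.resize(a,None,fx=2.4,fy=2.4))
E
```

```text
clock: 23.58
position: [0.5097, 0.1741, 0.1399]
tool_rot: [-3.141, -0.003, 3.066]
force: [-0.2, -0.1, 0.6]
grip_width: 0.0685
finger_force: 0.0
clock: 24.58
position: [0.5151, 0.1338, 0.2099]
tool_rot: [-3.141, -0.001, 1.98]
force: [0.3, 0.4, 1.0]
grip_width: 0.0853
finger_force: 0.0
clock: 25.08
position: [0.5151, 0.134, 0.2098]
tool_rot: [-3.141, 0.0, 1.447]
force: [0.4, -0.4, 0.5]
grip_width: 0.0848
finger_force: 0.0
t 25.075 pos [0.5151 0.134  0.2098] [-3.141  0.     1.447] F [ 0.4 -0.4  0.5] w 0.0848 0.0
t3 turn [-0.001  0.     0.001] shift now-axes [-31.83   8.73   6.98] turned-axes [-31.82   8.77   6.98]
t1-4 [[0.5729, -0.1093], [0.5676, -0.151], [0.5624, -0.1927], [0.5571, -0.2344]]
```

View pics/f.png

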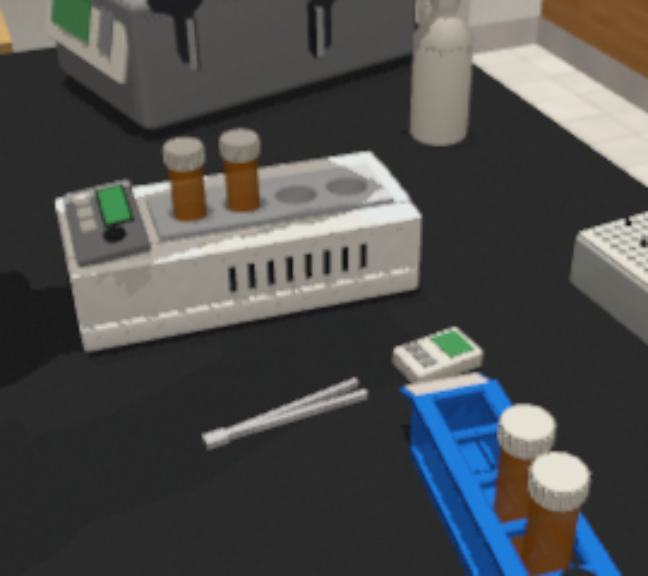

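Tubes 1 and 2 are seated in wells 1 and 2, at (187,215) and (242,207). Next is tube 3.

```bash
python3 -m handwheel '[{"dx":-3.9,"dy":1.1,"dz":0,"wx":0,"wy":0,"wz":0,"claw":100},{"dx":-3.9,"dy":1.1,"dz":0,"wx":0,"wy":0,"wz":0,"claw":100},{"dx":-3.9,"dy":1.1,"dz":0,"wx":0,"wy":0,"wz":0,"claw":100},{"dx":-3.9,"dy":1.1,"dz":0,"wx":0,"wy":0,"wz":0,"claw":100},{"dx":-3.9,"dy":1.1,"dz":0,"wx":0,"wy":0,"wz":0,"claw":100},{"dx":-3.9,"dy":1.1,"dz":0,"wx":0,"wy":0,"wz":0,"claw":100},{"dx":-3.9,"dy":1.1,"dz":0,"wx":0,"wy":0,"wz":0,"claw":100},{"dx":-3.9,"dy":1.0,"dz":0,"wx":0,"wy":0,"wz":0,"claw":100}]'
python3 -m handwheel '[{"dx":-0.6,"dy":0.05,"dz":3.5,"wx":0,"wy":0,"wz":0,"claw":100},{"dx":0,"dy":0,"dz":3.5,"wx":0,"wy":0,"wz":0,"claw":100},{"dx":0,"dy":0,"dz":0,"wx":0,"wy":0,"wz":0,"claw":100},{"dx":0,"dy":0,"dz":0,"wx":0,"wy":0,"wz":0,"claw":100}]'
python3 to.py t3,.061
```

```text
clock: 26.12
position: [0.5626, -0.188, 0.2098]
tool_rot: [-3.141, -0.0, 1.45]
force: [0.0, 0.8, 0.2]
grip_width: 0.0853
finger_force: 0.0
clock: 26.62
position: [0.5628, -0.1928, 0.141]
tool_rot: [3.141, 0.0, 1.447]
force: [0.1, -0.4, -0.2]
grip_width: 0.0854
finger_force: 0.0
t 26.625 pos [ 0.5628 -0.1928  0.141 ] [3.141 0.    1.447] F [ 0.1 -0.4 -0.2] w 0.0854 0.0
t3 turn [0.    0.    0.002] shift now-axes [ 0.01 -0.04  8.  ] turned-axes [ 0.01 -0.04  8.  ]
t1-4 [[0.5729, -0.1093], [0.5676, -0.151], [0.5624, -0.1927], [0.5571, -0.2344]]
```

```bash
python3 -m handwheel '[{"dx":0,"dy":-0.05,"dz":2.5,"wx":0,"wy":0,"wz":0,"claw":100},{"dx":0,"dy":0,"dz":2.5,"wx":0,"wy":0,"wz":0,"claw":100},{"dx":0,"dy":0,"dz":1.5,"wx":0,"wy":0,"wz":0,"claw":100},{"dx":0,"dy":0,"dz":1.4,"wx":0,"wy":0,"wz":0,"claw":100},{"dx":0,"dy":0,"dz":0,"wx":0,"wy":0,"wz":0,"claw":60},{"dx":0,"dy":0,"dz":0,"wx":0,"wy":0,"wz":0,"claw":20},{"dx":0,"dy":0,"dz":0,"wx":0,"wy":0,"wz":0,"claw":20},{"dx":0,"dy":0,"dz":0,"wx":0,"wy":0,"wz":0,"claw":0}]' 40
python3 -m handwheel '[{"dx":0,"dy":0,"dz":0,"wx":0,"wy":0,"wz":0,"claw":0},{"dx":0,"dy":0,"dz":0,"wx":0,"wy":0,"wz":0,"claw":0}]'
```

```text
clock: 27.62
position: [0.5621, -0.1927, 0.0615]
tool_rot: [3.142, 0.0, 1.446]
force: [-0.5, 0.6, 5.8]
grip_width: 0.0271
finger_force: 39.0
clock: 27.88
position: [0.5621, -0.1927, 0.0615]
tool_rot: [3.142, 0.0, 1.446]
force: [-1.2, 1.0, 6.0]
grip_width: 0.0272
finger_force: 39.0
```

```bash
python3 -m handwheel '[{"dx":0,"dy":0,"dz":-1.5,"wx":0,"wy":0,"wz":0,"claw":0},{"dx":0,"dy":0,"dz":-3,"wx":0,"wy":0,"wz":0,"claw":0},{"dx":0,"dy":0,"dz":-3,"wx":0,"wy":0,"wz":0,"claw":0},{"dx":0,"dy":0,"dz":-3,"wx":0,"wy":0,"wz":0,"claw":0},{"dx":0,"dy":0,"dz":-2.5,"wx":0,"wy":0,"wz":0,"claw":0},{"dx":0,"dy":0,"dz":0,"wx":0,"wy":0,"wz":-0.18,"claw":0},{"dx":0,"dy":0,"dz":0,"wx":0,"wy":0,"wz":-0.18,"claw":0}]' 40
python3 -m handwheel '[{"dx":0,"dy":0,"dz":0,"wx":0,"wy":0,"wz":-0.18,"claw":0},{"dx":0,"dy":0,"dz":0,"wx":0,"wy":0,"wz":-0.18,"claw":0},{"dx":0,"dy":0,"dz":0,"wx":0,"wy":0,"wz":-0.18,"claw":0},{"dx":0,"dy":0,"dz":0,"wx":0,"wy":0,"wz":-0.18,"claw":0},{"dx":0,"dy":0,"dz":0,"wx":0,"wy":0,"wz":-0.18,"claw":0},{"dx":0,"dy":0,"dz":0,"wx":0,"wy":0,"wz":-0.18,"claw":0},{"dx":0,"dy":0,"dz":0,"wx":0,"wy":0,"wz":-0.18,"claw":0},{"dx":0,"dy":0,"dz":0,"wx":0,"wy":0,"wz":0,"claw":0}]'
python3 to.py h3,.191
```

```text
clock: 28.75
position: [0.562, -0.1925, 0.1922]
tool_rot: [3.141, 0.0, 1.812]
force: [0.9, 0.1, 0.1]
grip_width: 0.0273
finger_force: 39.3
clock: 29.75
position: [0.5617, -0.193, 0.1917]
tool_rot: [-3.141, -0.0, 3.064]
force: [0.3, 0.0, 0.2]
grip_width: 0.027
finger_force: 39.3
t 29.75 pos [ 0.5617 -0.193   0.1917] [-3.141 -0.     3.064] F [0.3 0.  0.2] w 0.027 39.296386816422455
h3 turn [-0.    -0.    -0.001] shift now-axes [ 3.47 36.13  0.05] turned-axes [ 3.43 36.13  0.07]
t1-4 [[0.5729, -0.1093], [0.5676, -0.151], [0.5624, -0.1927], [0.5571, -0.2344]]
```

```bash
python3 -m handwheel '[{"dx":0.4,"dy":4.4,"dz":0,"wx":0,"wy":0,"wz":0,"claw":0},{"dx":0.4,"dy":4.4,"dz":0,"wx":0,"wy":0,"wz":0,"claw":0},{"dx":0.4,"dy":4.4,"dz":0,"wx":0,"wy":0,"wz":0,"claw":0},{"dx":0.4,"dy":4.4,"dz":0,"wx":0,"wy":0,"wz":0,"claw":0},{"dx":0.4,"dy":4.4,"dz":0,"wx":0,"wy":0,"wz":0,"claw":0},{"dx":0.4,"dy":4.4,"dz":0,"wx":0,"wy":0,"wz":0,"claw":0},{"dx":0.4,"dy":4.4,"dz":0,"wx":0,"wy":0,"wz":0,"claw":0},{"dx":0.4,"dy":4.4,"dz":0,"wx":0,"wy":0,"wz":0,"claw":0}]'
python3 -m handwheel '[{"dx":0.25,"dy":0.95,"dz":1,"wx":0,"wy":0,"wz":0,"claw":0},{"dx":0,"dy":0,"dz":1.5,"wx":0,"wy":0,"wz":0,"claw":0},{"dx":0,"dy":0,"dz":0,"wx":0,"wy":0,"wz":0,"claw":0},{"dx":0,"dy":0,"dz":0,"wx":0,"wy":0,"wz":0,"claw":0}]'
python3 to.py h3,.09; python3 axis.py
```

```text
clock: 30.75
position: [0.5565, 0.1621, 0.1914]
tool_rot: [-3.141, -0.0, 3.06]
force: [0.2, -1.8, -0.3]
grip_width: 0.0272
finger_force: 39.4
clock: 31.25
position: [0.5551, 0.1693, 0.1659]
tool_rot: [-3.141, -0.001, 3.063]
force: [-1.0, -0.6, -0.6]
grip_width: 0.027
finger_force: 39.4
t 31.25 pos [0.5551 0.1693 0.1659] [-3.141e+00 -1.000e-03  3.063e+00] F [-1.  -0.6 -0.6] w 0.027 39.40483492158819
h3 turn [-0.    -0.001 -0.002] shift now-axes [0.   0.06 7.59] turned-axes [0.01 0.06 7.59]
t1-4 [[0.5729, -0.1093], [0.5676, -0.151], [0.5624, -0.1927], [0.5571, -0.2344]]
h 0.008 row 146 span 236 258 offset mm -11.1
h 0.014 row 143 span 245 258 offset mm -1.8
h 0.02 row 140 span 245 258 offset mm -1.6
h 0.026 row 138 span 245 258 offset mm -1.4
```

Same small offset as before (the first row caught tube 2). I'll use the same descent.

```bash
python3 -m handwheel '[{"dx":-0.12,"dy":0.05,"dz":1.5,"wx":0,"wy":0,"wz":0,"claw":0},{"dx":0,"dy":0,"dz":1.3,"wx":0,"wy":0,"wz":0,"claw":0},{"dx":0,"dy":0,"dz":0.45,"wx":0,"wy":0,"wz":0,"claw":0},{"dx":0,"dy":0,"dz":0,"wx":0,"wy":0,"wz":0,"claw":0}]'
python3 -m handwheel '[{"dx":0,"dy":0,"dz":1.2,"wx":0,"wy":0,"wz":0,"claw":0},{"dx":0,"dy":0,"dz":1.2,"wx":0,"wy":0,"wz":0,"claw":0},{"dx":0,"dy":0,"dz":1.2,"wx":0,"wy":0,"wz":0,"claw":0},{"dx":0,"dy":0,"dz":0.4,"wx":0,"wy":0,"wz":0,"claw":0},{"dx":0,"dy":0,"dz":0,"wx":0,"wy":0,"wz":0,"claw":0},{"dx":0,"dy":0,"dz":0,"wx":0,"wy":0,"wz":0,"claw":0}]'
```

```text
clock: 31.8
position: [0.5558, 0.1709, 0.1329]
tool_rot: [-3.141, -0.002, 3.066]
force: [-0.3, -0.7, -0.9]
grip_width: 0.0268
finger_force: 39.4
clock: 32.55
position: [0.5562, 0.171, 0.0937]
tool_rot: [3.141, -0.001, 3.066]
force: [0.3, 0.7, -0.7]
grip_width: 0.0269
finger_force: 39.4
```

```bash
python3 -m handwheel '[{"dx":0,"dy":0,"dz":0.15,"wx":0,"wy":0,"wz":0,"claw":0},{"dx":0,"dy":0,"dz":0.15,"wx":0,"wy":0,"wz":0,"claw":0},{"dx":0,"dy":0,"dz":0,"wx":0,"wy":0,"wz":0,"claw":0}]'
python3 -m handwheel '[{"dx":0,"dy":0,"dz":0.05,"wx":0,"wy":0,"wz":0,"claw":0},{"dx":0,"dy":0,"dz":0,"wx":0,"wy":0,"wz":0,"claw":0}]'
```

```text
clock: 32.92
position: [0.5561, 0.171, 0.0905]
tool_rot: [3.141, -0.001, 3.066]
force: [-0.3, 0.2, 2.8]
grip_width: 0.0268
finger_force: 39.6
clock: 33.17
position: [0.5563, 0.171, 0.0905]
tool_rot: [3.141, -0.0, 3.066]
force: [-2.0, -1.0, 10.6]
grip_width: 0.0271
finger_force: 40.2
```

```bash
python3 -m handwheel '[{"dx":0,"dy":0,"dz":-0.05,"wx":0,"wy":0,"wz":0,"claw":0},{"dx":0,"dy":0,"dz":0,"wx":0,"wy":0,"wz":0,"claw":35},{"dx":0,"dy":0,"dz":0,"wx":0,"wy":0,"wz":0,"claw":40},{"dx":0,"dy":0,"dz":0,"wx":0,"wy":0,"wz":0,"claw":80},{"dx":0,"dy":0,"dz":0,"wx":0,"wy":0,"wz":0,"claw":80},{"dx":0,"dy":0,"dz":0,"wx":0,"wy":0,"wz":0,"claw":80},{"dx":0,"dy":0,"dz":-2,"wx":0,"wy":0,"wz":0,"claw":80},{"dx":0,"dy":0,"dz":-3,"wx":0,"wy":0,"wz":0,"claw":80}]'
python3 -m handwheel '[{"dx":0,"dy":0,"dz":-3.5,"wx":0,"wy":0,"wz":0,"claw":80},{"dx":0,"dy":0,"dz":-3.5,"wx":0,"wy":0,"wz":0,"claw":80},{"dx":0,"dy":-5,"dz":0,"wx":0,"wy":0,"wz":0.18,"claw":100},{"dx":0,"dy":0,"dz":0,"wx":0,"wy":0,"wz":0.18,"claw":100},{"dx":0,"dy":0,"dz":0,"wx":0,"wy":0,"wz":0.18,"claw":100},{"dx":0,"dy":0,"dz":0,"wx":0,"wy":0,"wz":0.18,"claw":100},{"dx":0,"dy":0,"dz":0,"wx":0,"wy":0,"wz":0.18,"claw":100},{"dx":0,"dy":0,"dz":0,"wx":0,"wy":0,"wz":0.18,"claw":100}]'
python3 -m handwheel '[{"dx":0,"dy":0,"dz":0,"wx":0,"wy":0,"wz":0.18,"claw":100},{"dx":0,"dy":0,"dz":0,"wx":0,"wy":0,"wz":0.18,"claw":100},{"dx":0,"dy":0,"dz":0,"wx":0,"wy":0,"wz":0.18,"claw":100},{"dx":0,"dy":0,"dz":0,"wx":0,"wy":0,"wz":0,"claw":100}]'
python3 to.py t4,.14
python3 - <<'E'
from fit import *
a=optics.grab_frame("side")["frame"][80:360,130:400]; cv2.imwrite('pics/g.png',cv2.resize(a,None,fx=2.1,fy=2.1))
E
```

```text
clock: 34.17
position: [0.5555, 0.1708, 0.1403]
tool_rot: [-3.141, -0.003, 3.066]
force: [0.0, -0.6, 0.2]
grip_width: 0.0683
finger_force: 0.0
clock: 35.17
position: [0.5522, 0.1211, 0.2104]
tool_rot: [-3.141, -0.001, 1.98]
force: [-0.2, 0.4, 0.6]
grip_width: 0.0853
finger_force: 0.0
clock: 35.67
position: [0.5522, 0.1213, 0.2103]
tool_rot: [-3.141, 0.0, 1.447]
force: [0.1, 0.3, 1.0]
grip_width: 0.0852
finger_force: 0.0
t 35.675 pos [0.5522 0.1213 0.2103] [-3.141  0.     1.447] F [0.1 0.3 1. ] w 0.0852 0.0
t4 turn [-0.001  0.     0.001] shift now-axes [-35.23   4.89   7.04] turned-axes [-35.22   4.93   7.03]
t1-4 [[0.5729, -0.1093], [0.5676, -0.151], [0.5624, -0.1927], [0.5571, -0.2344]]
```

View pics/g.png

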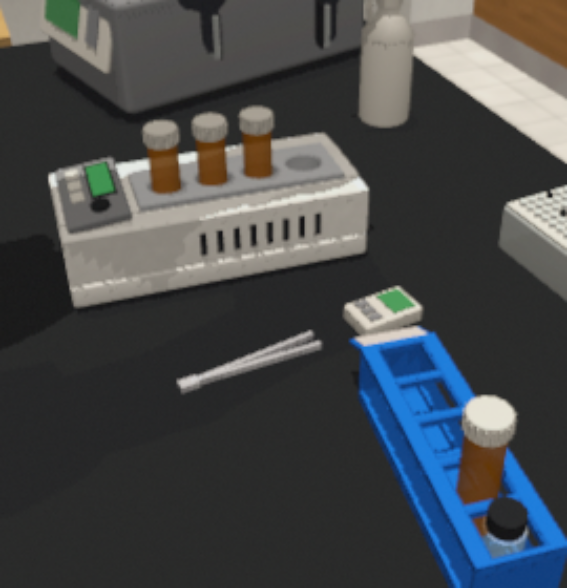

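Tubes 1–3 are seated, well 4 is free at (303,163), and tube 4 and the vial remain in the rack. Next is tube 4.

```bash
python3 -m handwheel '[{"dx":-4.3,"dy":0.6,"dz":0,"wx":0,"wy":0,"wz":0,"claw":100},{"dx":-4.3,"dy":0.6,"dz":0,"wx":0,"wy":0,"wz":0,"claw":100},{"dx":-4.3,"dy":0.6,"dz":0,"wx":0,"wy":0,"wz":0,"claw":100},{"dx":-4.3,"dy":0.6,"dz":0,"wx":0,"wy":0,"wz":0,"claw":100},{"dx":-4.3,"dy":0.6,"dz":0,"wx":0,"wy":0,"wz":0,"claw":100},{"dx":-4.3,"dy":0.6,"dz":0,"wx":0,"wy":0,"wz":0,"claw":100},{"dx":-4.3,"dy":0.6,"dz":0,"wx":0,"wy":0,"wz":0,"claw":100},{"dx":-4.3,"dy":0.6,"dz":0,"wx":0,"wy":0,"wz":0,"claw":100}]'
python3 -m handwheel '[{"dx":-0.85,"dy":0.1,"dz":3.5,"wx":0,"wy":0,"wz":0,"claw":100},{"dx":0,"dy":0,"dz":3.5,"wx":0,"wy":0,"wz":0,"claw":100},{"dx":0,"dy":0,"dz":0,"wx":0,"wy":0,"wz":0,"claw":100},{"dx":0,"dy":0,"dz":0,"wx":0,"wy":0,"wz":0,"claw":100}]'
python3 to.py t4,.0615
```

```text
clock: 36.72
position: [0.5569, -0.2277, 0.2103]
tool_rot: [-3.141, -0.0, 1.45]
force: [-0.3, -0.8, -0.1]
grip_width: 0.0853
finger_force: 0.0
clock: 37.22
position: [0.5574, -0.235, 0.1416]
tool_rot: [3.141, 0.0, 1.448]
force: [0.8, -0.9, 0.5]
grip_width: 0.0858
finger_force: 0.0
t 37.225 pos [ 0.5574 -0.235   0.1416] [3.141 0.    1.448] F [ 0.8 -0.9  0.5] w 0.0858 0.0
t4 turn [0.    0.    0.002] shift now-axes [ 0.06 -0.03  8.01] turned-axes [ 0.06 -0.03  8.01]
t1-4 [[0.5729, -0.1093], [0.5676, -0.151], [0.5624, -0.1927], [0.5571, -0.2344]]
```

```bash
python3 -m handwheel '[{"dx":0.05,"dy":-0.05,"dz":2.5,"wx":0,"wy":0,"wz":0,"claw":100},{"dx":0,"dy":0,"dz":2.5,"wx":0,"wy":0,"wz":0,"claw":100},{"dx":0,"dy":0,"dz":1.5,"wx":0,"wy":0,"wz":0,"claw":100},{"dx":0,"dy":0,"dz":1.4,"wx":0,"wy":0,"wz":0,"claw":100},{"dx":0,"dy":0,"dz":0,"wx":0,"wy":0,"wz":0,"claw":60},{"dx":0,"dy":0,"dz":0,"wx":0,"wy":0,"wz":0,"claw":20},{"dx":0,"dy":0,"dz":0,"wx":0,"wy":0,"wz":0,"claw":20},{"dx":0,"dy":0,"dz":0,"wx":0,"wy":0,"wz":0,"claw":0}]' 40
python3 -m handwheel '[{"dx":0,"dy":0,"dz":0,"wx":0,"wy":0,"wz":0,"claw":0},{"dx":0,"dy":0,"dz":0,"wx":0,"wy":0,"wz":0,"claw":0}]'
```

```text
clock: 38.22
position: [0.5567, -0.2344, 0.062]
tool_rot: [3.142, 0.0, 1.446]
force: [-0.8, 0.1, 6.5]
grip_width: 0.027
finger_force: 39.0
clock: 38.48
position: [0.5568, -0.2344, 0.062]
tool_rot: [3.142, 0.0, 1.446]
force: [-0.3, 0.5, 6.5]
grip_width: 0.0272
finger_force: 39.0
```

```bash
python3 -m handwheel '[{"dx":0,"dy":0,"dz":-1.5,"wx":0,"wy":0,"wz":0,"claw":0},{"dx":0,"dy":0,"dz":-3,"wx":0,"wy":0,"wz":0,"claw":0},{"dx":0,"dy":0,"dz":-3,"wx":0,"wy":0,"wz":0,"claw":0},{"dx":0,"dy":0,"dz":-3,"wx":0,"wy":0,"wz":0,"claw":0},{"dx":0,"dy":0,"dz":-2.5,"wx":0,"wy":0,"wz":0,"claw":0},{"dx":0,"dy":0,"dz":0,"wx":0,"wy":0,"wz":-0.18,"claw":0},{"dx":0,"dy":0,"dz":0,"wx":0,"wy":0,"wz":-0.18,"claw":0}]' 40
python3 -m handwheel '[{"dx":0,"dy":0,"dz":0,"wx":0,"wy":0,"wz":-0.18,"claw":0},{"dx":0,"dy":0,"dz":0,"wx":0,"wy":0,"wz":-0.18,"claw":0},{"dx":0,"dy":0,"dz":0,"wx":0,"wy":0,"wz":-0.18,"claw":0},{"dx":0,"dy":0,"dz":0,"wx":0,"wy":0,"wz":-0.18,"claw":0},{"dx":0,"dy":0,"dz":0,"wx":0,"wy":0,"wz":-0.18,"claw":0},{"dx":0,"dy":0,"dz":0,"wx":0,"wy":0,"wz":-0.18,"claw":0},{"dx":0,"dy":0,"dz":0,"wx":0,"wy":0,"wz":-0.18,"claw":0},{"dx":0,"dy":0,"dz":0,"wx":0,"wy":0,"wz":0,"claw":0}]'
python3 to.py h4,.191
```

```text
clock: 39.35
position: [0.5566, -0.2342, 0.1927]
tool_rot: [-3.142, 0.0, 1.812]
force: [-0.8, -0.6, -1.4]
grip_width: 0.0274
finger_force: 39.3
clock: 40.35
position: [0.5563, -0.2346, 0.1921]
tool_rot: [-3.141, -0.001, 3.064]
force: [-0.3, 0.5, -0.7]
grip_width: 0.0276
finger_force: 39.3
t 40.35 pos [ 0.5563 -0.2346  0.1921] [-3.141e+00 -1.000e-03  3.064e+00] F [-0.3  0.5 -0.7] w 0.0276 39.31971868558321
h4 turn [-0.    -0.001 -0.001] shift now-axes [-1.35 40.33  0.1 ] turned-axes [-1.39 40.33  0.11]
t1-4 [[0.5729, -0.1093], [0.5676, -0.151], [0.5624, -0.1927], [0.5571, -0.2344]]
```

```bash
python3 -m handwheel '[{"dx":-0.15,"dy":4.9,"dz":0,"wx":0,"wy":0,"wz":0,"claw":0},{"dx":-0.15,"dy":4.9,"dz":0,"wx":0,"wy":0,"wz":0,"claw":0},{"dx":-0.15,"dy":4.9,"dz":0,"wx":0,"wy":0,"wz":0,"claw":0},{"dx":-0.15,"dy":4.9,"dz":0,"wx":0,"wy":0,"wz":0,"claw":0},{"dx":-0.15,"dy":4.9,"dz":0,"wx":0,"wy":0,"wz":0,"claw":0},{"dx":-0.15,"dy":4.9,"dz":0,"wx":0,"wy":0,"wz":0,"claw":0},{"dx":-0.15,"dy":4.9,"dz":0,"wx":0,"wy":0,"wz":0,"claw":0},{"dx":-0.15,"dy":4.9,"dz":0,"wx":0,"wy":0,"wz":0,"claw":0}]'
python3 -m handwheel '[{"dx":-0.15,"dy":1.05,"dz":1,"wx":0,"wy":0,"wz":0,"claw":0},{"dx":0,"dy":0,"dz":1.5,"wx":0,"wy":0,"wz":0,"claw":0},{"dx":0,"dy":0,"dz":0,"wx":0,"wy":0,"wz":0,"claw":0},{"dx":0,"dy":0,"dz":0,"wx":0,"wy":0,"wz":0,"claw":0}]'
python3 to.py h4,.09; python3 axis.py
```

```text
clock: 41.35
position: [0.5982, 0.1572, 0.1919]
tool_rot: [-3.141, -0.0, 3.06]
force: [0.1, 0.2, -0.4]
grip_width: 0.0271
finger_force: 39.4
clock: 41.85
position: [0.6006, 0.1647, 0.1665]
tool_rot: [-3.141, -0.001, 3.063]
force: [-0.3, 0.1, -0.6]
grip_width: 0.0268
finger_force: 39.5
t 41.85 pos [0.6006 0.1647 0.1665] [-3.141e+00 -1.000e-03  3.063e+00] F [-0.3  0.1 -0.6] w 0.0268 39.46866949496325
h4 turn [-0.    -0.001 -0.002] shift now-axes [-0.02  0.17  7.65] turned-axes [-0.01  0.17  7.65]
t1-4 [[0.5729, -0.1093], [0.5676, -0.151], [0.5624, -0.1927], [0.5571, -0.2344]]
h 0.008 row 143 span 258 279 offset mm -11.6
h 0.014 row 140 span 267 280 offset mm -1.4
h 0.02 row 137 span 267 280 offset mm -1.4
h 0.026 row 134 span 267 280 offset mm -1.4
```

```bash
python3 -m handwheel '[{"dx":-0.12,"dy":0.15,"dz":1.5,"wx":0,"wy":0,"wz":0,"claw":0},{"dx":0,"dy":0,"dz":1.3,"wx":0,"wy":0,"wz":0,"claw":0},{"dx":0,"dy":0,"dz":0.5,"wx":0,"wy":0,"wz":0,"claw":0},{"dx":0,"dy":0,"dz":0,"wx":0,"wy":0,"wz":0,"claw":0}]'
python3 -m handwheel '[{"dx":0,"dy":0,"dz":1.2,"wx":0,"wy":0,"wz":0,"claw":0},{"dx":0,"dy":0,"dz":1.2,"wx":0,"wy":0,"wz":0,"claw":0},{"dx":0,"dy":0,"dz":1.2,"wx":0,"wy":0,"wz":0,"claw":0},{"dx":0,"dy":0,"dz":0.4,"wx":0,"wy":0,"wz":0,"claw":0},{"dx":0,"dy":0,"dz":0,"wx":0,"wy":0,"wz":0,"claw":0},{"dx":0,"dy":0,"dz":0,"wx":0,"wy":0,"wz":0,"claw":0}]'
```

```text
clock: 42.4
position: [0.6015, 0.1675, 0.1327]
tool_rot: [-3.141, -0.002, 3.066]
force: [0.6, -0.1, -1.3]
grip_width: 0.0267
finger_force: 39.5
clock: 43.15
position: [0.6019, 0.1676, 0.0937]
tool_rot: [3.141, -0.0, 3.066]
force: [0.1, 0.1, -0.7]
grip_width: 0.027
finger_force: 39.5
```

```bash
python3 -m handwheel '[{"dx":0,"dy":0,"dz":0.15,"wx":0,"wy":0,"wz":0,"claw":0},{"dx":0,"dy":0,"dz":0.1,"wx":0,"wy":0,"wz":0,"claw":0},{"dx":0,"dy":0,"dz":0,"wx":0,"wy":0,"wz":0,"claw":0}]'
python3 -m handwheel '[{"dx":0,"dy":0,"dz":0.05,"wx":0,"wy":0,"wz":0,"claw":0},{"dx":0,"dy":0,"dz":0,"wx":0,"wy":0,"wz":0,"claw":0}]'
```

```text
clock: 43.52
position: [0.6017, 0.1675, 0.091]
tool_rot: [3.141, -0.001, 3.066]
force: [0.8, 0.4, 3.2]
grip_width: 0.0272
finger_force: 39.7
clock: 43.78
position: [0.6019, 0.1676, 0.0909]
tool_rot: [3.141, -0.0, 3.066]
force: [-2.3, -0.2, 10.7]
grip_width: 0.0271
finger_force: 40.2
```

```bash
python3 -m handwheel '[{"dx":0,"dy":0,"dz":-0.05,"wx":0,"wy":0,"wz":0,"claw":0},{"dx":0,"dy":0,"dz":0,"wx":0,"wy":0,"wz":0,"claw":35},{"dx":0,"dy":0,"dz":0,"wx":0,"wy":0,"wz":0,"claw":40},{"dx":0,"dy":0,"dz":0,"wx":0,"wy":0,"wz":0,"claw":80},{"dx":0,"dy":0,"dz":0,"wx":0,"wy":0,"wz":0,"claw":80},{"dx":0,"dy":0,"dz":0,"wx":0,"wy":0,"wz":0,"claw":80},{"dx":0,"dy":0,"dz":-2,"wx":0,"wy":0,"wz":0,"claw":80},{"dx":0,"dy":0,"dz":-3,"wx":0,"wy":0,"wz":0,"claw":80}]'
python3 -m handwheel '[{"dx":0,"dy":0,"dz":-3.5,"wx":0,"wy":0,"wz":0,"claw":80},{"dx":0,"dy":0,"dz":-3.5,"wx":0,"wy":0,"wz":0,"claw":80},{"dx":0,"dy":-5,"dz":-1,"wx":0,"wy":0,"wz":0,"claw":80},{"dx":0,"dy":-5,"dz":0,"wx":0,"wy":0,"wz":0,"claw":80},{"dx":0,"dy":-5,"dz":0,"wx":0,"wy":0,"wz":0,"claw":80},{"dx":0,"dy":-5,"dz":0,"wx":0,"wy":0,"wz":0,"claw":80},{"dx":0,"dy":-3,"dz":0,"wx":0,"wy":0,"wz":0,"claw":80},{"dx":0,"dy":0,"dz":0,"wx":0,"wy":0,"wz":0,"claw":80}]'
python3 - <<'E'
from fit import *
a=optics.grab_frame("side")["frame"][80:370,140:400]; b=optics.grab_frame("top")["frame"][80:370,100:400]; cv2.imwrite('pics/h.png',cv2.resize(np.hstack([a,b]),None,fx=1.42,fy=1.42))
E
```

```text
clock: 44.78
position: [0.6015, 0.1674, 0.142]
tool_rot: [-3.141, -0.002, 3.066]
force: [0.5, -0.4, 1.2]
grip_width: 0.0683
finger_force: 0.0
clock: 45.78
position: [0.5842, -0.0646, 0.2222]
tool_rot: [-3.141, 0.0, 3.062]
force: [0.5, 1.3, 0.2]
grip_width: 0.0686
finger_force: 0.0
```

View pics/h.png

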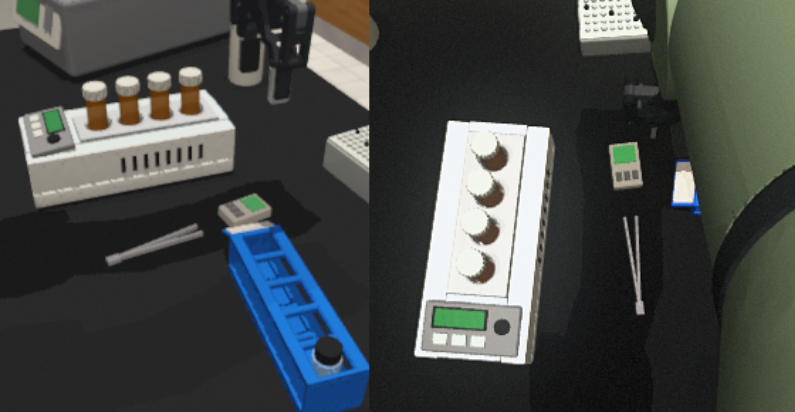

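All four tubes stand upright and level in the wells. The vial, timer and forceps have not moved, and the gripper is clear.

```bash
python3 -c "
from workcell import job_done; print(job_done())"
```

```text
the job is handed in; nothing more can be done
None
```

All four amber tubes are in the heater in order (tube 1 in the well next to the control panel), upright and fully down; the vial, timer and forceps stayed where they were, and the job was handed in at about 46 s.

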